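# Pack the vaccine carrier with cool packs knocked out of the freezing crate

### The job

Get the vaccine carrier ready for the outreach round: knock every cool pack out of the freezing crate by lifting its push rod at the knob, stand each pack upright on the floor of one of the carrier's narrow slots, and stand the vial caddy in the wide bay. Only when everything is in, shut the lid, then hook the latch's bail over the keeper and press the lever down past centre until it is fully home. Leave all the push rods fully down and the other things on the table where they are.

Things in the scene. Friction and masses are not known exactly. Their poses are not given: they have to be found in the camera images.
- stand: Freezing crate on its knock-out stand, fixed: a grey block 124 (x) by 186 (y) mm, top 162 mm above the table. Origin: centre of its underside, on the table; z up; front (-x) faces the robot. Three open pockets, each 108 (x) by 34 (y) mm, 84 deep, floor 78 mm above the table, centred at x = 0, y = +66 (1, left), 0 (2), -66 mm (3, right); a rod comes up through a hole in each floor.
- rod1 (a joint): Height of the left knock-out rod, m: 0 fully down (its pusher head 2 mm under the pocket floor), 0.05 fully up. The steel rod runs under the crate to the front and up to a lifting post with a round black knob; lifting the knob pushes the rod up through the hole. A friction gland holds it wherever it is left, even with a pack on top; it takes about 13 N to lift with a pack, about 6 N to push down.
- rod2 (a joint): The same, middle knock-out rod.
- rod3 (a joint): The same, right knock-out rod.
- rod1_knob (a point): Centre of the top face of the left rod's knob, 107 mm in front (-x of the stand) of the pocket's centre; 152 mm above the table when the rod is down, 202 mm when up. The knob is 32 mm across and 14 mm high; below it the vertical post is 14 mm thick and free for 50 mm, down to a guide bar whose top (with its bushes) is 94 mm above the table and does not move.
- rod2_knob (a point): The same, middle rod.
- rod3_knob (a point): The same, right rod.
- carrier: Vaccine carrier, a white box fixed to the table, 156 (x) by 288 (y) mm, rim 130 mm, inner floor 35 mm above the table. Origin: centre of its underside; front (-x) with latch faces the robot; lid hinge along the far rim. Ribs 32 mm high on the floor leave narrow slots 38 wide at y = +82, +28, -26 mm and a wide bay 60 wide at y = -92 mm, all 120 long in x, centred at x = 0.
- pack1: Cool pack, a pale blue rigid slab 100 mm (its x) by 28 mm (its y) by 74 mm high (its z), 0.2 kg, with a flat screw cap 6 mm high on top near its +x end. Origin: centre of its underside. At first it stands on edge in its pocket, its top under the crate's rim with no room for fingers; fully knocked out (rod up) its body stands 38 mm above the crate. None if absent.
- pack2: The same. Absent packs: None.
- pack3: The same. Absent packs: None.
- caddy: Vial caddy on the table, white plastic: a tray of capped vials 100 mm (its x) by 52 mm (its y), 43 mm high over the vial caps, with an upright handle plate 60 mm (x) by 10 mm (y) along its middle, top 84 mm above its underside. 0.25 kg. Origin: centre of its underside.
- lid (a joint): Angle of the carrier's lid, rad: 0 shut, about 1.7 at the start (standing open, leaning a little back). A stiff hinge keeps it wherever it is left; about 3 N at its front edge moves it down. It is a slab 156 x 288 mm, 27 mm thick above the hinge line.
- lid_edge (a point): Middle of the lid's front upper edge (the outer face side): 156 mm from the hinge line; the highest back edge while the lid stands open. The keeper plate covers 15 mm either side of it.
- lid_hinge (a point): Middle of the lid's hinge line, on the far rim, 130 mm above the table; the lid turns about the carrier's y axis.
- lever (a joint): Angle of the draw latch's lever, rad: 0 closed (hanging down along the front wall, past centre), 1.75 fully open (standing out to the front, about level). Stiff enough to stay where it is left; it pulls tight from about 0.75 down to dead centre at about 0.4 (some 7 N at the tip), then goes home.
- latch_pivot (a point): Pivot of the lever, on the middle of the carrier's front, 17 mm in front of the wall and 114 mm above the table; its axis is the carrier's y.
- lever_tip (a point): Middle of the outer end of the lever's handle plate, 67 mm from the pivot. The plate is 30 mm wide (y) and 5 mm thick, its last 20 mm bent outwards; when closed its straight part hangs with its outer face 11 mm in front of the pivot. When closed the tip hangs 49 mm above the table, 34 mm in front of the wall.
- bail (a joint): Angle of the wire bail relative to the lever, rad: largest (2.2) when it leans back on its stop, about 30 degrees outwards of upright with the lever open; it gets smaller as the bail swings towards the lid and is about 0 when hooked and clamped. Loose: it falls outwards onto the stop, or inwards onto the keeper, by its own weight.
- bail_bar (a point): Middle of the bail's crossbar (6 mm wire, 46 mm wide along y), which goes over the keeper; 42 mm from the bail's own pivot, which sits on the lever 16 mm from the lever's pivot. With the lever fully open it just clears the keeper's lip.
- keeper (a point): Seat of the keeper, on the middle of the lid's front edge: where the bail's crossbar lies when hooked, 11 mm in front of the lid's front face, 140 mm above the table with the lid shut. A lip stands in front of it, top 4 mm above this point, and a back plate behind it; the crossbar comes over the lip from above. Axes as the lid's: with the lid shut, those of the carrier.
- case: Bystander: black soft-cornered meter case 90 x 160 x 42 mm. Leave alone.
- register: Bystander: patient register, a book 150 x 210 x 24 mm. Leave alone.
- carton: Bystander: small cardboard carton 60 x 100 x 50 mm. Leave alone.
Things that resemble listed ones, but are neither listed nor needed, are in the scene too. Leave any red look-alike of the pack3 alone. There is more than one size of the caddy; the one meant has the size given above.

How it is judged:
On the way, in this order (a step that is already met when the one before it is completed fails the run):
1. every pack and the caddy stand in the carrier while its lid is still open (z of pack1 in the frame of carrier between 0.028 and 0.045 m and x of pack1 in the frame of carrier between -0.02 and 0.02 m and y of pack1 in the frame of carrier between -0.05 and 0.105 m and angle between each of pack1, pack2, pack3, caddy's own z axis and vertical below 0.26 rad and z of pack2 in the frame of carrier between 0.028 and 0.045 m and x of pack2 in the frame of carrier between -0.02 and 0.02 m and y of pack2 in the frame of carrier between -0.05 and 0.105 m and z of pack3 in the frame of carrier between 0.028 and 0.045 m and x of pack3 in the frame of carrier between -0.02 and 0.02 m and y of pack3 in the frame of carrier between -0.05 and 0.105 m and z of caddy in the frame of carrier between 0.028 and 0.045 m and x of caddy in the frame of carrier between -0.02 and 0.02 m and y of caddy in the frame of carrier between -0.105 and -0.075 m and value of joint lid above 1 rad), for 0.2 s.
2. the lid is shut (value of joint lid below 0.03 rad), for 0.2 s.
3. the bail is hooked on the keeper and the lever is home past centre (value of joint lid below 0.03 rad and x of bail_bar in the frame of keeper between -0.005 and 0.006 m and z of bail_bar in the frame of keeper between -0.004 and 0.004 m and value of joint lever below 0.1 rad), for 0.2 s.
At the end, for the whole second after the job is handed in: Every pack present stands in a narrow slot and the caddy in the wide bay, upright (15 degrees) on the floor (10 mm); lid shut (0.03 rad); the bail's crossbar in the keeper (4 to 6 mm from its seat); lever home (under 0.1 rad); all push rods down (under 6 mm) (all of step 3 and z of pack1 in the frame of carrier between 0.028 and 0.045 m and x of pack1 in the frame of carrier between -0.02 and 0.02 m and y of pack1 in the frame of carrier between -0.05 and 0.105 m and angle between each of pack1, pack2, pack3, caddy's own z axis and vertical below 0.26 rad and z of pack2 in the frame of carrier between 0.028 and 0.045 m and x of pack2 in the frame of carrier between -0.02 and 0.02 m and y of pack2 in the frame of carrier between -0.05 and 0.105 m and z of pack3 in the frame of carrier between 0.028 and 0.045 m and x of pack3 in the frame of carrier between -0.02 and 0.02 m and y of pack3 in the frame of carrier between -0.05 and 0.105 m and z of caddy in the frame of carrier between 0.028 and 0.045 m and x of caddy in the frame of carrier between -0.02 and 0.02 m and y of caddy in the frame of carrier between -0.105 and -0.075 m and value of joint each of rod1, rod2, rod3 below 0.006 m and linear speed of caddy below 0.02 m/s); the robot touches nothing.
It fails at once if the case is pushed aside (over 30 mm) (distance of case from where it was at the start of the episode above 0.03 m).
It fails at once if the register is pushed aside (over 30 mm) (distance of register from where it was at the start of the episode above 0.03 m).
It fails at once if the carton is pushed aside (over 30 mm) (distance of carton from where it was at the start of the episode above 0.03 m).
Of pack1, pack2, pack3 only 2 to 3 are there at a start; the rules pass over those that are not, and their reading is None.
At some moment in a run one of caddy may be knocked a few centimetres aside while the robot is not near it.
It also fails if it takes over 210 s, if anything falls off the work surface, if the arm or the gripper's body presses on something with over 40 N, if the wrist force passes 120 N, or if a joint passes its speed limit or range.

### The arm

A 6-joint arm with a two-finger parallel gripper is mounted at the origin on the work surface. World frame = base frame: x ahead of the robot, y to its left, z up, the work surface at z = 0. Lengths are in m, angles in rad, forces in N, time in s.
With the tool pointing down it reaches from about 0.375 to 0.975 m from the base axis. Payload 3.8 kg.
Tool frame: the origin (TCP) lies at the very end of the fingers, on their centre line; the grasp point (between the pads) lies ctrl.grasp_offset behind it (ctrl.grasp_offset is the distance from the TCP to the grasp point, in m); z points along the fingers, y is the direction in which the jaws open and shut (so a half turn about z gives the same grasp; the last joint's range is limited). The gripper opens to 88 mm and grips with 3 to 60 N. Pads are 18 mm wide; open, the fingers measure 123 mm over their backs; the gripper's body (75 mm by 187 mm) begins 45 mm behind the grasp point.
Start: joints at [1.309, 0.264, 1.604, -0, 1.274, -0.037], TCP at [0.15, 0.658, 0.204] pointing down, gripper open.
Joint ranges: [-2.63, 2.63], [-0.94, 2.18], [0.31, 2.57], [-1.31, 4.45], [0, 2.66], [-2.55, 2.55]. Speed limits (rad/s): [2.57, 2.57, 3.14, 3.14, 3.14, 3.14].

### API

Orientations are given as [roll, pitch, yaw] about the fixed x, y, z axes, in that order (R = Rz(yaw) Ry(pitch) Rx(roll)).
In Python, from bench import ctrl, get_image, get_calibration, ticket gives the robot as it stands.
- The arm moves only by the shell command python3 -m crank 'ROWS' [FORCE]. ROWS is text: rows parted by semicolons, each of 5 numbers parted by spaces: the closure, from -1 (fully open) to 1 (shut), then the shift along the tool's x, y, z in units of 0.2 m (1.0 is 0.2 m), then the turn about the tool's z in units of 90 degrees (1.0 is 90 degrees). In form: hand tx ty tz roll; .... A call has 1 to 12 rows; each row is the pose to reach, as a shift and turn from the pose commanded when the call began, along the tool's axes at that moment; what a row does not reach only later rows make up. A row lasts 1/8 s, in which the tool goes at most 62.5 mm and 10.7 degrees, less where a joint would pass 70% of its speed; a pose out of reach is approached as far as the arm can. A call with a number of a shift or a turn outside -1 to 1 is refused whole. A call with a gripper value outside its range is refused whole. The fingers move at their own pace and stop on an object; FORCE is the grip in N (left out, the last holds). Time passes only in rows, so rows that repeat a pose let the fingers close. It gives the time, the measured TCP pose, the force and the opening at its end, in the units of the state.
- ctrl.state(): the state, without advancing time (a new reading comes with each control period).
- get_image(name): name is "side" or "top" or "wrist"; returns the picture (400x640x3 uint8, blue, green, red); there is no depth.
- get_calibration(name): a dict with "mtx" (3x3 intrinsics, pixels), "dist" ([k1, k2, p1, p2, k3] as OpenCV has them; the pictures are not rectified), "world_to_cam" (4x4, takes a point from world to camera coordinates); the wrist camera has in their place "hand_eye" (4x4, takes a point from camera to tool coordinates, whose origin is the TCP and whose axes are the flange's). Camera axes: x right, y up, looking along -z (the intrinsics and any distortion apply to the point x, -y, -z); pixel columns grow to the right and rows downward; lengths in m; the calibration is good to about 2 mm. A picture is of the moment at which its call begins: read the wrist's pose just before it. get_calibration takes no time and is no camera call.
- ticket.hand_in(): hands the job in, once; it reports no verdict.
The state is a dict: "time_s": time; "joint_positions": joint angles; "joint_vel": joint speeds; "joint_torque": joint torques, N m; "tcp_pos": TCP position; "ee_rot": TCP orientation; "force": force on the tool from outside, world axes, zero at the start; "moment": the same for the moment, N m; "finger_gap": finger opening in m.
Only numpy, scipy, OpenCV 4.12 (cv2) and the standard library are available. Lean on these libraries where they do the work, as an engineer would, in place of code of your own. Each camera call takes 0.05 s, during which the arm holds its last target. There are 200 camera calls.

## Working session

There is one attempt and no reset: what is moved stays moved. The work goes in short steps, Python scripts to look and compute and a shell command to move; the robot and the scene stay as the last step left them, time stands still between calls to the robot, and variables do not carry over. Pictures are saved under pics/ and viewed, about 12 in all and at most 16, crops included, and the job is handed in when it is done.

```bash
ls; mkdir -p pics; cat > h.py <<'E'
import numpy as np, cv2
from bench import ctrl, get_image, get_calibration, ticket
from scipy.spatial.transform import Rotation as R
def T():
    s=ctrl.state(); M=np.eye(4); M[:3,:3]=R.from_euler('xyz',s['ee_rot']).as_matrix(); M[:3,3]=s['tcp_pos']; return M
def w2c(name,Tw=None):
    c=get_calibration(name)
    if name=='wrist': return np.linalg.inv((T() if Tw is None else Tw)@np.array(c['hand_eye']))
    return np.array(c['world_to_cam'])
def ray(name,px,Tw=None):
    c=get_calibration(name); p=cv2.undistortPoints(np.array([[px]],float),np.array(c['mtx']),np.array(c['dist']))[0,0]
    W=np.linalg.inv(w2c(name,Tw)); return W[:3,3], W[:3,:3]@np.array([p[0],-p[1],-1])
def at_z(name,px,z,Tw=None):
    o,d=ray(name,px,Tw); return o+d*(z-o[2])/d[2]
def proj(name,P,Tw=None):
    c=get_calibration(name); W=w2c(name,Tw); P=np.atleast_2d(P); q=P@W[:3,:3].T+W[:3,3]; q=q*[1,-1,-1]
    return cv2.projectPoints(q.reshape(-1,1,3),np.zeros(3),np.zeros(3),np.array(c['mtx']),np.array(c['dist']))[0][:,0]
def snap(name,f,crop=None,k=1):
    im=get_image(name); cv2.imwrite('pics/%s_full.png'%f,im)
    if crop: im=im[crop[1]:crop[3],crop[0]:crop[2]]
    im=cv2.resize(im,None,fx=k,fy=k,interpolation=cv2.INTER_CUBIC); cv2.imwrite('pics/%s.png'%f,im); return im
E
python3 - <<'E'
from h import *
print({k:np.round(v,3) if k!='x' else v for k,v in ctrl.state().items()}, ctrl.grasp_offset)
snap('top','top0',k=1.25); snap('side','side0',k=1.25)
for n in('top','side','wrist'): print(n,get_calibration(n))
E
```

```text
pics
{'time_s': np.float64(0.0), 'joint_positions': array([ 1.309,  0.265,  1.605,  0.   ,  1.274, -0.037]), 'joint_vel': array([-0.   ,  0.001,  0.001, -0.001, -0.001,  0.001]), 'joint_torque': array([ 1.0000e-03, -5.0213e+01, -3.5687e+01,  7.3000e-02,  3.0000e-02,
       -0.0000e+00]), 'tcp_pos': array([0.15 , 0.657, 0.203]), 'ee_rot': array([-3.139, -0.   ,  2.917]), 'force': array([ 0.108,  0.109, -0.178]), 'moment': array([-0.002,  0.037, -0.039]), 'finger_gap': np.float64(0.088)} 0.0187
top {'mtx': array([[445.98385087,   0.        , 313.18628819],
       [  0.        , 445.98385087, 193.27288503],
       [  0.        ,   0.        ,   1.        ]]), 'dist': array([-0.01436304,  0.        ,  0.        ,  0.        ,  0.        ]), 'world_to_cam': array([[-0.02531217, -0.99947257,  0.02034393, -0.11097111],
       [ 0.99204506, -0.02260339,  0.12383731, -0.58773012],
       [-0.12331216,  0.02331669,  0.99209397, -1.10699863],
       [ 0.        ,  0.        ,  0.        ,  1.        ]])}
side {'mtx': array([[422.18169605,   0.        , 320.56635855],
       [  0.        , 422.1
[... 325 characters left out ...]
7747,  0.61894563, -0.7248739 ],
       [ 0.        ,  0.        ,  0.        ,  1.        ]])}
wrist {'mtx': array([[334.93011882,   0.        , 321.64007269],
       [  0.        , 334.93011882, 205.11145555],
       [  0.        ,   0.        ,   1.        ]]), 'dist': array([-0.05180724,  0.        ,  0.        ,  0.        ,  0.        ]), 'hand_eye': array([[ 1.52858283e-04,  9.50390905e-01,  3.11058041e-01,
         8.03809230e-02],
       [ 9.99999536e-01, -4.41099661e-04,  8.56299657e-04,
         7.25309065e-04],
       [ 9.51027002e-04,  3.11057765e-01, -9.50390531e-01,
        -1.81025408e-01],
       [ 0.00000000e+00,  0.00000000e+00,  0.00000000e+00,
         1.00000000e+00]])}
```

View pics/top0.png

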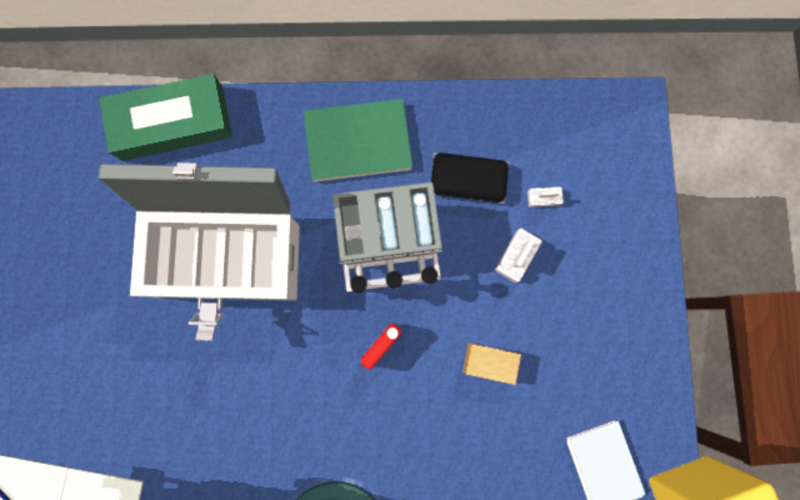

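View pics/side0.png

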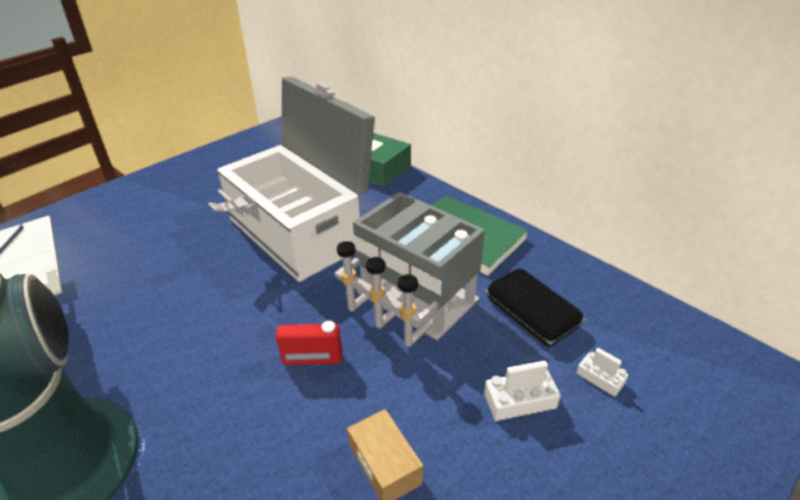

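Top view (×1.25 px): carrier about (215,255), lid open, latch at (206,320). Stand at (388,235): left pocket empty, packs in the middle (388,222) and right (422,218) pockets. Knobs are at (359,284), (394,280) and (429,275). Caddy candidates are the large one at (519,254) and the small one at (546,197); the red pack look-alike at (380,346) is to be left alone. I'll take a close crop to choose and measure.

```bash
python3 - <<'E'
from h import *
im=cv2.imread('pics/top0_full.png')
a=cv2.resize(im[130:280,95:245],None,fx=4,fy=4,interpolation=cv2.INTER_CUBIC)
b=cv2.resize(im[130:280,255:455],None,fx=4,fy=4,interpolation=cv2.INTER_CUBIC)
cv2.imwrite('pics/a.png',a);cv2.imwrite('pics/b.png',b)
E
```

```text
(no output)
```

View pics/a.png

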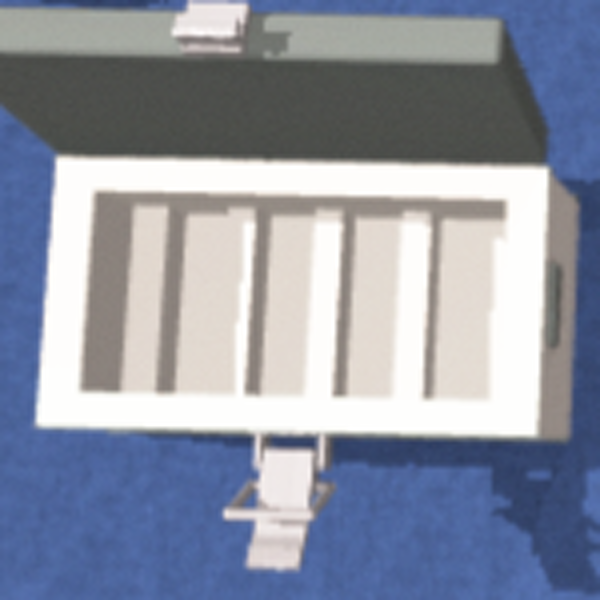

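View pics/b.png

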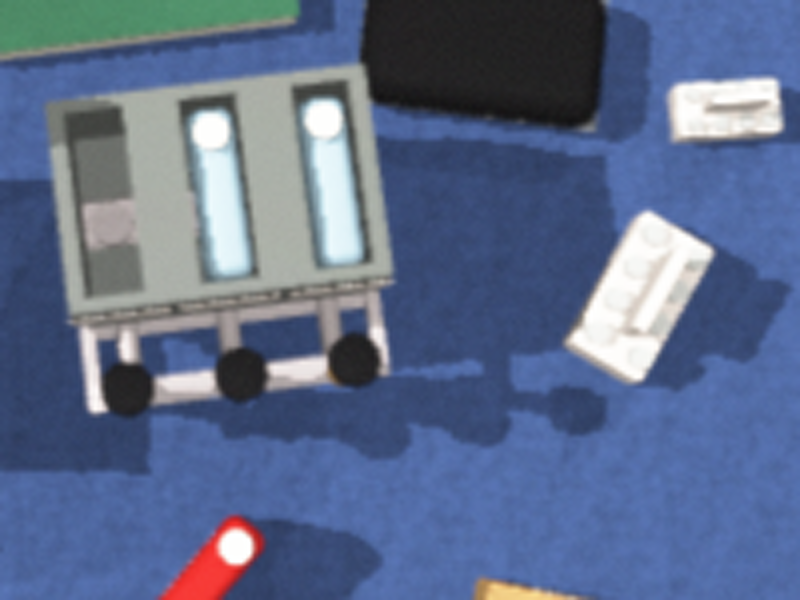

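Left to right, the carrier crop shows the slots and then the wide bay at the right. The second crop shows the large caddy with its rim corners at (645,210), (715,247), (640,385) and (565,343); the other caddy is clearly smaller. Next I fit the poses.

```bash
cat >> h.py <<'E'
def fit2(L,W):  # planar rigid fit: world = Rz(a)L + t
    L=np.array(L,float);W=np.array(W)[:,:2]; lc=L.mean(0);wc=W.mean(0);l=L-lc;w=W-wc
    a=np.arctan2((l[:,0]*w[:,1]-l[:,1]*w[:,0]).sum(),(l*w).sum()); c,s=np.cos(a),np.sin(a);Rm=np.array([[c,-s],[s,c]])
    t=wc-Rm@lc; return t,a,np.abs((Rm@L.T).T+t-W).max()
E
python3 - <<'E'
from h import *
A=lambda p,z:at_z('top',[p[0]/4+95,p[1]/4+130],z)
B=lambda p,z:at_z('top',[p[0]/4+255,p[1]/4+130],z)
C=[A(p,.13) for p in [(57,155),(548,166),(537,438),(37,428)]]
print('carrier',fit2([(.078,.144),(.078,-.144),(-.078,-.144),(-.078,.144)],C))
S=[B(p,.162) for p in [(47,102),(362,64),(395,285),(70,320)]]
K=[B(p,.152) for p in [(128,389),(242,374),(354,358)]]
print('stand',fit2([(.062,.093),(.062,-.093),(-.062,-.093),(-.062,.093)],S))
print('stand+knob',fit2([(.062,.093),(.062,-.093),(-.062,-.093),(-.062,.093),(-.107,.066),(-.107,0),(-.107,-.066)],S+K))
print(np.round(K,3))
D=[B(p,.033) for p in [(645,210),(715,247),(640,385),(565,343)]]
print('caddy',fit2([(.05,.026),(.05,-.026),(-.05,-.026),(-.05,.026)],D),np.round(D,3))
print('handle',[np.round(B(p,.084),3) for p in [(690,243),(630,335)]])
E
```

```text
carrier (array([0.55613944, 0.21560662]), np.float64(-0.04385651966166413), np.float64(0.002284462100561546))
stand (array([ 0.60502045, -0.11510077]), np.float64(0.0954886216322702), np.float64(0.0032081435412493198))
stand+knob (array([ 0.60609842, -0.11510174]), np.float64(0.0986821017211141), np.float64(0.004600900282719866))
[[ 0.494 -0.061  0.152]
 [ 0.501 -0.126  0.152]
 [ 0.508 -0.19   0.152]]
caddy (array([ 0.55161834, -0.3884375 ]), np.float64(-0.5582307598967656), np.float64(0.002545254390727336)) [[ 0.608 -0.394  0.033]
 [ 0.582 -0.438  0.033]
 [ 0.494 -0.384  0.033]
 [ 0.522 -0.337  0.033]]
handle [array([ 0.579, -0.408,  0.084]), array([ 0.523, -0.367,  0.084])]
```

Poses agree with the given sizes to 2–4 mm. Packs 2 and 3 are present and pack1 is absent. I'll add a helper that works out shifts, then go to knob 2.

```bash
cat >> h.py <<'E'
CAR=(np.array([.5561,.2156]),-.0439); STA=(np.array([.6060,-.1151]),.097)
def loc(F,x,y): c,s=np.cos(F[1]),np.sin(F[1]); return F[0]+[c*x-s*y,s*x+c*y]
def need(x,y,z,yaw=None,M=None):
    M=T() if M is None else M; d=M[:3,:3].T@(np.array([x,y,z])-M[:3,3])/.2
    y0=np.arctan2(M[1,0],M[0,0]); r=0 if yaw is None else -((yaw-y0+np.pi)%(2*np.pi)-np.pi)/(np.pi/2)
    print('tgt',np.round([x,y,z],4),'rows',np.round(d,3),'roll',round(r,3), 'steps>=',np.ceil(max(np.linalg.norm(d)/.3125,abs(r)/.118)))
    return M
E
python3 - <<'E'
from h import *
k=loc(STA,-.107,0); need(*k,.26,STA[1]+np.pi)
E
```

```text
tgt [ 0.4995 -0.1255  0.26  ] rows [-2.575 -3.427 -0.278] roll -0.205 steps>= 14.0
```

```bash
python3 -m crank '-1 0 0 -0.45 -0.1; -1 -0.64 -0.86 -0.45 -0.205; -1 -0.64 -0.86 -0.45 -0.205; -1 -0.64 -0.86 -0.45 -0.205; -1 -0.64 -0.86 -0.45 -0.205; -1 -0.64 -0.86 -0.45 -0.205'; python3 - <<'E'
from h import *
need(*loc(STA,-.107,0),.29,STA[1]+np.pi)
E
```

```text
time_s: 0.85
tcp_pos: [0.2376, 0.4604, 0.2946]
ee_rot: [3.141, 0.001, -3.047]
force: [0.0, 0.4, -0.1]
finger_gap: 0.0881
tgt [ 0.4995 -0.1255  0.29  ] rows [-1.027 -3.04   0.022] roll -0.002 steps>= 11.0
```

```bash
for i in 1; do python3 -m crank '-1 -0.34 -1 0 0; -1 -0.34 -1 0 0; -1 -0.34 -1 0 0; -1 -0.34 -1 0 0' >/dev/null; python3 -m crank '-1 -0.34 -1 0 0; -1 -0.34 -1 0 0; -1 -0.34 -1 0 0; -1 -0.34 -1 0 0' >/dev/null; python3 -m crank '-0.3 -0.34 -1 0 0; -0.3 -0.34 -1 0 0; -0.3 -0.34 -1 0 0; -0.3 -0.34 -1 0 0; -0.3 -0.34 -1 0 0; -0.3 -0.34 -1 0 0'; done; python3 - <<'E'
from h import *
need(*loc(STA,-.107,0),.29,STA[1]+np.pi)
M=T(); snap('wrist','w1',k=1.25)
for P in [(*loc(STA,-.107,y),.152) for y in(.066,0,-.066)]+[(*loc(STA,.0,y),.158) for y in(.066,0,-.066)]: print(proj('wrist',P,M)*1.25)
E
```

```text
time_s: 2.6
tcp_pos: [0.498, -0.1141, 0.2938]
ee_rot: [3.14, -0.001, -3.043]
force: [-1.1, -0.9, -0.1]
finger_gap: 0.057
tgt [ 0.4995 -0.1255  0.29  ] rows [-0.002 -0.058  0.019] roll 0.001 steps>= 1.0
[[470.14485199 226.6579744 ]]
[[387.0252605  226.51064632]]
[[304.0643211  226.48590245]]
[[464.63381128 349.1908761 ]]
[[388.0298349  349.21266287]]
[[311.55005145 348.90928399]]
```

View pics/w1.png

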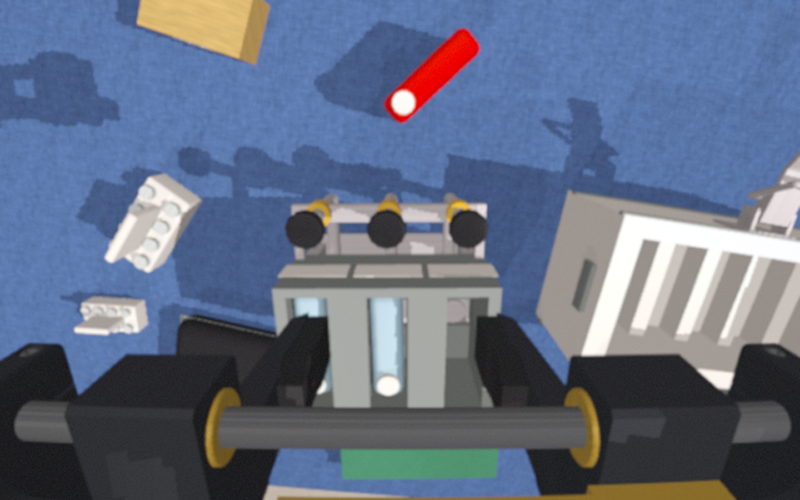

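Knobs in the wrist picture are at (305,229), (386,229) and (468,229), within 2 mm of the prediction. I'll grasp knob 2 and lift it.

```bash
python3 -m crank '-0.1 -0.01 -0.058 0 0; -0.1 -0.01 -0.058 0.2 0; -0.1 -0.01 -0.058 0.5 0; -0.1 -0.01 -0.058 0.75 0; -0.1 -0.01 -0.058 0.835 0; -0.1 -0.01 -0.058 0.835 0;  1 -0.01 -0.058 0.835 0; 1 -0.01 -0.058 0.835 0; 1 -0.01 -0.058 0.835 0; 1 -0.01 -0.058 0.835 0' 50;  python3 -m crank '1 0 0 -0.08 0; 1 0 0 -0.16 0; 1 0 0 -0.22 0; 1 0 0 -0.26 0; 1 0 0 -0.26 0; 1 0 0 -0.26 0' 50
```

```text
time_s: 3.9
tcp_pos: [0.5017, -0.127, 0.1279]
ee_rot: [-3.141, 0.001, -3.044]
force: [-0.2, -0.5, -0.5]
finger_gap: 0.011
time_s: 4.65
tcp_pos: [0.5009, -0.1268, 0.1788]
ee_rot: [3.141, -0.001, -3.044]
force: [0.1, 0.2, -0.1]
finger_gap: 0.0008
```

The gripper closed on nothing, so I'm looking.

```bash
python3 - <<'E'
from h import *
M=T(); snap('wrist','w2',k=1.25); a=snap('side','s2',crop=(240,140,440,290),k=4)
for P in [(*loc(STA,-.107,y),.152) for y in(.066,0,-.066)]+[M[:3,3]]: print(proj('wrist',P,M)*1.25,(proj('side',P)-[240,140])*4)
E
```

```text
[[528.04298036 275.99226887]] [[136.36315874 224.92268288]]
[[404.18950621 276.01285441]] [[231.1071641  277.69366429]]
[[280.31248841 275.8537539 ]] [[334.04637251 334.95795933]]
[[401.2756372  298.77373534]] [[232.58351431 235.08575118]]
```

View pics/s2.png

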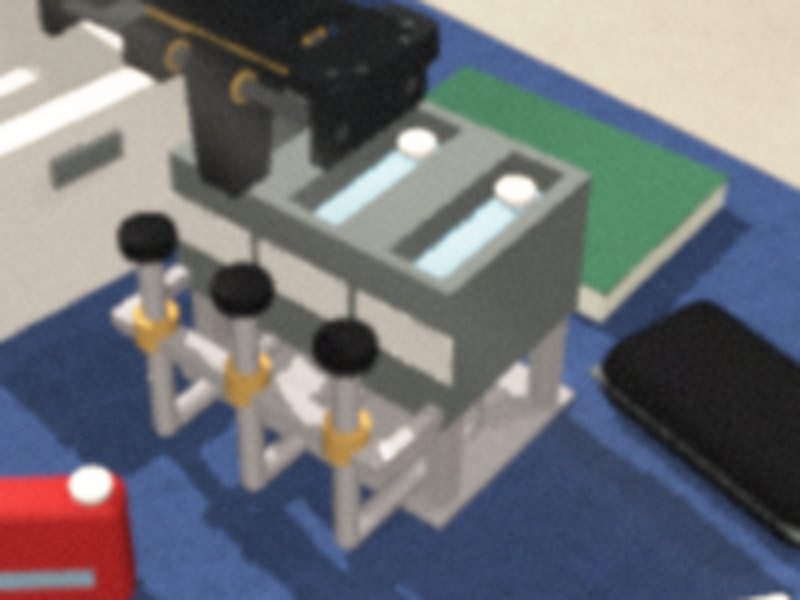

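View pics/w2.png

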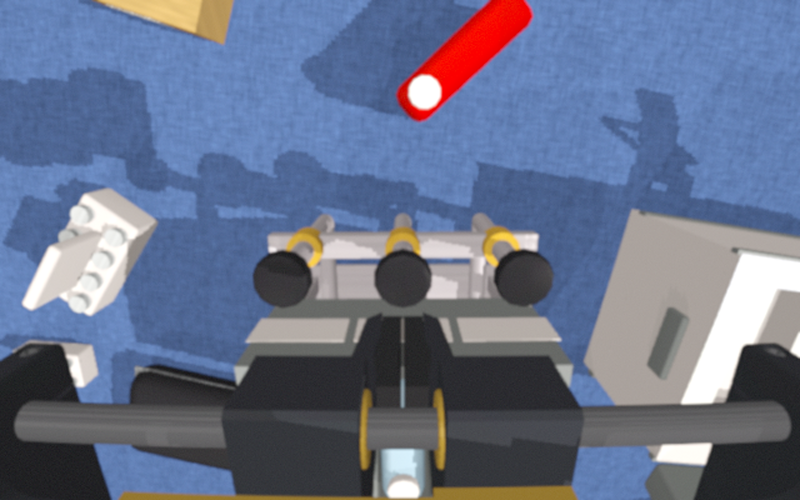

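```bash
python3 - <<'E'
from h import *
M=T()
for x in(.009,0,-.009):
  for z in(0,-.01,-.02,-.03,-.04):
    P=(M@[x,0,z,1])[:3]; print(x,z,np.round(proj('wrist',P,M)*1.25,0),np.round((proj('side',P)-[240,140])*4,0))
E
```

```text
0.009 0 [[401. 281.]] [[220. 245.]]
0.009 -0.01 [[401. 289.]] [[218. 228.]]
0.009 -0.02 [[401. 298.]] [[217. 212.]]
0.009 -0.03 [[401. 309.]] [[216. 195.]]
0.009 -0.04 [[401. 320.]] [[215. 178.]]
0 0 [[401. 299.]] [[232. 236.]]
0 -0.01 [[401. 308.]] [[231. 219.]]
0 -0.02 [[401. 318.]] [[230. 203.]]
0 -0.03 [[401. 329.]] [[229. 186.]]
0 -0.04 [[401. 341.]] [[228. 169.]]
-0.009 0 [[401. 316.]] [[245. 227.]]
-0.009 -0.01 [[401. 326.]] [[244. 210.]]
-0.009 -0.02 [[401. 337.]] [[243. 194.]]
-0.009 -0.03 [[401. 349.]] [[242. 177.]]
-0.009 -0.04 [[401. 362.]] [[241. 160.]]
```

Both cameras put the closed fingertips about 25 mm above the reported TCP. I'll grasp 24 mm lower, which is still clear of the guide bar at 94 mm, and see where the jaws stop.

```bash
python3 -m crank '-0.1 0 0 0 0; -0.1 0 0 0 0; -0.1 0 0 0 0; -0.1 0 0 0.15 0; -0.1 0 0 0.3 0; -0.1 0 0 0.37 0; -0.1 0 0 0.375 0; 1 0 0 0.375 0; 1 0 0 0.375 0; 1 0 0 0.375 0; 1 0 0 0.375 0; 1 0 0 0.375 0' 40
```

```text
time_s: 6.25
tcp_pos: [0.5023, -0.1265, 0.1055]
ee_rot: [3.141, 0.002, -3.045]
force: [-0.8, 5.4, 5.8]
finger_gap: 0.0305
```

```bash
python3 -m crank '1 0 0 0 0; 1 0 0 -0.06 0; 1 0 0 -0.12 0; 1 0 0 -0.18 0; 1 0 0 -0.23 0; 1 0 0 -0.25 0;1 0 0 -0.255 0; 1 0 0 -0.255 0' 50; python3 - <<'E'
from h import *
M=T(); snap('side','s3',crop=(240,100,440,250),k=4)
E
```

```text
time_s: 7.25
tcp_pos: [0.5022, -0.1264, 0.1534]
ee_rot: [3.141, 0.002, -3.044]
force: [7.7, 2.3, -10.2]
finger_gap: 0.0305
```

View pics/s3.png

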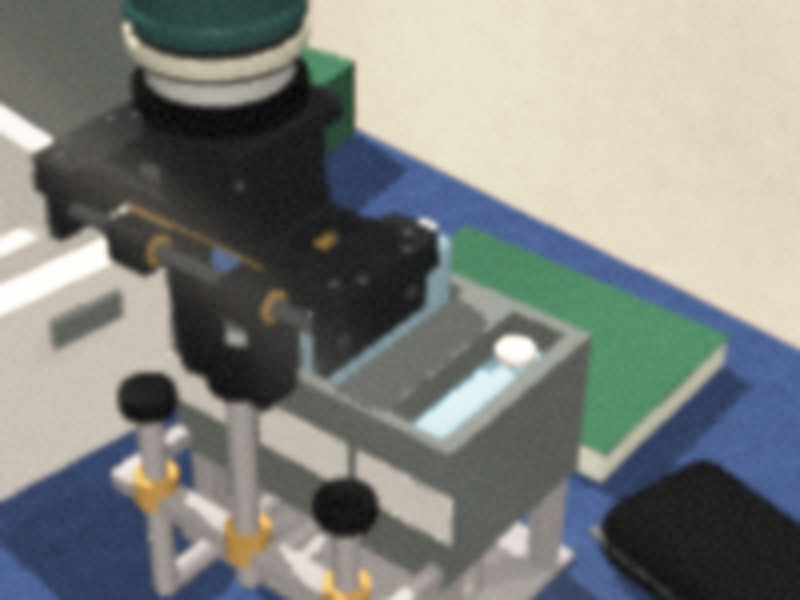

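Rod 2 is up and pack 2 stands proud. Now release, move up and get above pack 2.

```bash
python3 -m crank '1 0 0 -0.02 0; 1 0 0 -0.02 0; -0.1 0 0 -0.02 0; -0.1 0 0 -0.02 0; -0.1 0 0 -0.02 0; -0.1 0 0 -0.02 0; -0.1 0 0 -0.2 0; -0.1 0 0 -0.4 0; -0.1 0 0 -0.4 0' 40; python3 - <<'E'
from h import *
need(*loc(STA,0,0),.235,STA[1]+np.pi)
E
```

```text
time_s: 8.43
tcp_pos: [0.5039, -0.1278, 0.2397]
ee_rot: [-3.138, 0.007, -3.044]
force: [0.9, 0.1, -0.0]
finger_gap: 0.0482
tgt [ 0.606  -0.1151  0.235 ] rows [-0.514  0.014  0.027] roll 0.0 steps>= 2.0
```

```bash
python3 -m crank '-0.1 -0.25 0.01 0 0; -0.1 -0.5 0.014 0 0; -0.1 -0.52 0.014 0 0; -0.1 -0.52 0.014 0.15 0; -0.1 -0.52 0.014 0.3 0; -0.1 -0.52 0.014 0.4 0; -0.1 -0.52 0.014 0.465 0; 1 -0.52 0.014 0.465 0; 1 -0.52 0.014 0.465 0; 1 -0.52 0.014 0.465 0; 1 -0.52 0.014 0.465 0' 40
```

```text
time_s: 9.8
tcp_pos: [0.6054, -0.1143, 0.1434]
ee_rot: [-3.141, 0.002, -3.044]
force: [0.3, -0.5, 2.3]
finger_gap: 0.0273
```

```bash
python3 -m crank '1 0 0 0 0; 1 0 0 -0.1 0; 1 0 0 -0.25 0; 1 0 0 -0.45 0; 1 0 0 -0.45 0; 1 0 0 -0.45 0' 40; python3 - <<'E'
from h import *
print(ctrl.state()['finger_gap'],ctrl.state()['force'])
need(*loc(CAR,0,.031),.235,CAR[1]+np.pi)
E
```

```text
time_s: 10.55
tcp_pos: [0.604, -0.1138, 0.2318]
ee_rot: [3.141, -0.001, -3.044]
force: [-0.7, 0.4, -1.8]
finger_gap: 0.0279
0.027932428545745576 [-0.72485656  0.43715714 -1.81705301]
tgt [0.5575 0.2466 0.235 ] rows [ 0.057  1.816 -0.016] roll 0.09 steps>= 6.0
```

```bash
python3 -m crank '1 0.03 0.3 0 0.03; 1 0.03 0.6 0 0.06; 1 0.03 0.9 0 0.09; 1 0.03 0.9 0 0.09; 1 0.03 0.9 0 0.09' 40;  python3 - <<'E'
from h import *
need(*loc(CAR,0,.031),.235,CAR[1]+np.pi)
E
```

```text
time_s: 11.18
tcp_pos: [0.58, 0.0644, 0.2304]
ee_rot: [-3.141, -0.003, 3.099]
force: [-0.3, -0.4, -2.1]
finger_gap: 0.0276
tgt [0.5575 0.2466 0.235 ] rows [ 0.152  0.905 -0.024] roll 0.001 steps>= 3.0
```

```bash
python3 -m crank '1 0.05 0.3 0 0; 1 0.1 0.6 0 0; 1 0.15 0.9 0 0; 1 0.15 0.9 0 0; 1 0.15 0.9 0 0; 1 0.15 0.905 0 0' 40;  python3 - <<'E'
from h import *
M=need(*loc(CAR,0,.031),.235,CAR[1]+np.pi)
w=snap('wrist','w4'); t=snap('top','t4',crop=(85,110,285,290),k=3)
cv2.imwrite('pics/w4.png',np.hstack([cv2.resize(w[60:,100:],(480,302)),np.zeros((302,0,3),np.uint8)]))
cv2.imwrite('pics/c4.png',cv2.resize(np.vstack([cv2.resize(w,(600,375)),t[:,:600][120:520][:225]]),(600,600)))
for y in(.101,.063,.047,.009,-.007,-.045,-.062,-.122): print(y,[np.round(proj('wrist',(*loc(CAR,x,y),.067),M)[0]*600/640) for x in (-.06,.06)])
E
```

```text
time_s: 11.92
tcp_pos: [0.5596, 0.2445, 0.2318]
ee_rot: [-3.141, -0.0, 3.095]
force: [-0.6, -1.1, -0.5]
finger_gap: 0.0278
tgt [0.5575 0.2466 0.235 ] rows [ 0.011  0.01  -0.016] roll -0.002 steps>= 1.0
0.101 [array([368., 108.]), array([362., 212.])]
0.063 [array([333., 108.]), array([330., 212.])]
0.047 [array([318., 108.]), array([317., 212.])]
0.009 [array([283., 108.]), array([285., 212.])]
-0.007 [array([268., 108.]), array([271., 212.])]
-0.045 [array([232., 108.]), array([239., 212.])]
-0.062 [array([216., 108.]), array([225., 212.])]
-0.122 [array([162., 109.]), array([175., 212.])]
```

View pics/c4.png

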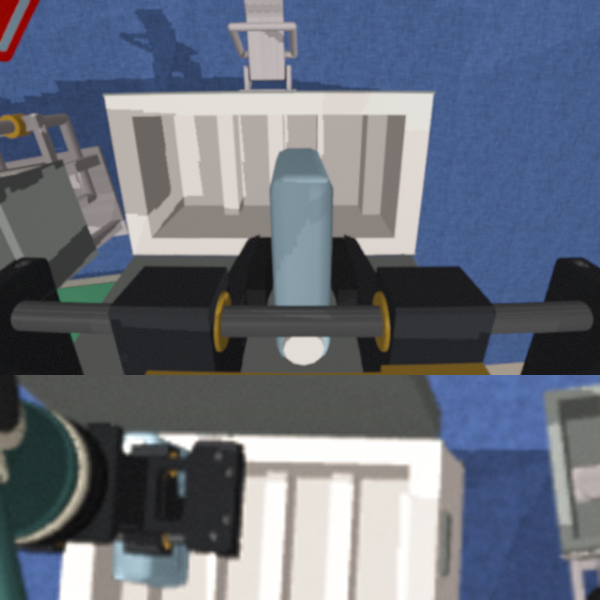

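The pack hangs over slot +28 (pack at px 272–332), and the ribs match the model at 216–232, 320 and 362. I'm lowering it.

```bash
python3 -m crank '1 0.011 0.01 0.1 0; 1 0.011 0.01 0.3 0; 1 0.011 0.01 0.5 0; 1 0.011 0.01 0.65 0; 1 0.011 0.01 0.75 0; 1 0.011 0.01 0.82 0; 1 0.011 0.01 0.86 0; 1 0.011 0.01 0.88 0; 1 0.011 0.01 0.88 0' 40
```

```text
time_s: 13.15
tcp_pos: [0.5574, 0.2486, 0.0566]
ee_rot: [-3.141, 0.001, 3.097]
force: [0.5, -2.7, -2.4]
finger_gap: 0.0275
```

```bash
python3 -m crank '1 0 -0.015 0.005 0; 1 0 -0.015 0.01 0; 1 0 -0.015 0.012 0; 1 0 -0.015 0.012 0; 0.2 0 -0.015 0.012 0; 0.2 0 -0.015 0.012 0; 0.2 0 -0.015 0.012 0; 0.2 0 -0.015 -0.2 0; 0.2 0 -0.015 -0.5 0; 0.2 0 -0.015 -0.8 0; -0.1 0 -0.015 -0.9 0; -0.1 0 -0.015 -0.9 0' 40; python3 - <<'E'
from h import *
need(*loc(STA,-.105,0),.24,STA[1]+np.pi)
E
```

```text
time_s: 14.65
tcp_pos: [0.5579, 0.2462, 0.238]
ee_rot: [3.14, 0.003, 3.097]
force: [-0.0, -0.5, -0.6]
finger_gap: 0.0481
tgt [ 0.5015 -0.1253  0.24  ] rows [ 0.2   -1.868 -0.014] roll -0.09 steps>= 7.0
```

```bash
python3 -m crank '1 0.1 -0.3 0 -0.03; 1 0.1 -0.6 0 -0.06; 1 0.1 -0.93 0 -0.09; 1 0.1 -0.93 0 -0.09; 1 0.1 -0.93 0 -0.09' 40;  python3 - <<'E'
from h import *
need(*loc(STA,-.105,0),.24,STA[1]+np.pi)
E
```

```text
time_s: 15.28
tcp_pos: [0.5275, 0.0608, 0.2338]
ee_rot: [3.141, -0.004, -3.046]
force: [0.0, 0.6, -1.3]
finger_gap: 0.0009
tgt [ 0.5015 -0.1253  0.24  ] rows [ 0.218 -0.914 -0.031] roll -0.001 steps>= 4.0
```

```bash
python3 -m crank '1 0.07 -0.3 0 0; 1 0.15 -0.6 0 0; 1 0.215 -0.91 0 0; 1 0.215 -0.914 0 0; 1 0.215 -0.914 0 0; 1 0.215 -0.914 0.15 0; 1 0.215 -0.914 0.25 0; 1 0.215 -0.914 0.35 0; 1 0.215 -0.914 0.44 0; 1 0.215 -0.914 0.5 0' 40; python3 -m crank '1 0 0 0.02 0; 1 0 0 0.02 0; 1 0 0 0.02 0'; python3 -m crank '1 0 0 0.02 0; 1 0 0 0.02 0; 1 0 0 0.02 0'
```

```text
time_s: 16.52
tcp_pos: [0.504, -0.1224, 0.1363]
ee_rot: [3.141, -0.001, -3.041]
force: [-2.6, 0.9, 7.4]
finger_gap: 0.0006
time_s: 16.9
tcp_pos: [0.5039, -0.1236, 0.132]
ee_rot: [3.141, -0.0, -3.042]
force: [1.3, 0.1, -0.1]
finger_gap: 0.0002
time_s: 17.27
tcp_pos: [0.504, -0.1251, 0.1284]
ee_rot: [-3.142, 0.001, -3.044]
force: [0.2, 1.4, 2.3]
finger_gap: 0.0008
```

```bash
python3 -m crank '1 0 0 0.01 0; 1 0 0 0.01 0; 1 0 0 0.01 0'; python3 -m crank '1 0 0 0.01 0; 1 0 0 0.01 0';python3 -m crank '1 0 0 0.01 0; 1 0 0 0.01 0'
```

```text
time_s: 17.65
tcp_pos: [0.504, -0.1251, 0.1266]
ee_rot: [3.141, 0.001, -3.045]
force: [0.1, 4.2, 4.1]
finger_gap: 0.0006
time_s: 17.9
tcp_pos: [0.504, -0.1251, 0.1245]
ee_rot: [3.141, 0.001, -3.045]
force: [-0.5, 3.6, 4.3]
finger_gap: 0.0007
time_s: 18.15
tcp_pos: [0.504, -0.1252, 0.1224]
ee_rot: [3.141, 0.001, -3.044]
force: [0.7, 3.6, 3.9]
finger_gap: 0.0002
```

```bash
python3 -m crank '1 0 0 0.01 0; 1 0 0 0.01 0'; python3 -m crank '1 0 0 0.01 0; 1 0 0 0.01 0';python3 -m crank '1 0 0 0.01 0; 1 0 0 0.01 0'; python3 -m crank '1 0 0 0.01 0; 1 0 0 0.01 0'
```

```text
time_s: 18.4
tcp_pos: [0.5039, -0.1252, 0.1204]
ee_rot: [-3.142, 0.001, -3.044]
force: [0.8, 3.5, 4.5]
finger_gap: -0.0
time_s: 18.65
tcp_pos: [0.5039, -0.1253, 0.1183]
ee_rot: [-3.142, 0.001, -3.044]
force: [1.6, 3.0, 4.4]
finger_gap: 0.0005
time_s: 18.9
tcp_pos: [0.504, -0.1253, 0.1178]
ee_rot: [-3.141, 0.001, -3.044]
force: [-3.4, 3.6, 13.8]
finger_gap: 0.0003
time_s: 19.15
tcp_pos: [0.504, -0.1253, 0.1178]
ee_rot: [-3.141, 0.001, -3.044]
force: [-7.8, 5.4, 23.5]
finger_gap: 0.0006
```

Hard stop at 0.1178, so rod 2 is down; the true fingertips sit about 34 mm above the reported TCP. Next is rod 3.

```bash
python3 -m crank '1 0 0 -0.2 0; 1 0 0 -0.4 0; -0.1 0 0 -0.4 0; -0.1 0 0 -0.4 0'; python3 - <<'E'
from h import *
need(*loc(STA,-.105,-.066),.097,STA[1]+np.pi)
E
```

```text
time_s: 19.65
tcp_pos: [0.5026, -0.1255, 0.1928]
ee_rot: [-3.142, -0.002, -3.045]
force: [-1.3, -0.2, -0.0]
finger_gap: 0.0182
tgt [ 0.5079 -0.191   0.097 ] rows [ 0.004 -0.328  0.479] roll 0.0 steps>= 2.0
```

```bash
python3 -m crank '-0.1 0.004 -0.2 0 0; -0.1 0.004 -0.328 0 0; -0.1 0.004 -0.328 0 0; -0.1 0.004 -0.328 0.15 0; -0.1 0.004 -0.328 0.3 0; -0.1 0.004 -0.328 0.42 0; -0.1 0.004 -0.328 0.47 0; -0.1 0.004 -0.328 0.475 0; 1 0.004 -0.328 0.475 0; 1 0.004 -0.328 0.475 0; 1 0.004 -0.328 0.475 0; 1 0.004 -0.328 0.475 0' 50; python3 -m crank '1 0 0 0 0; 1 0 0 -0.06 0; 1 0 0 -0.12 0; 1 0 0 -0.18 0; 1 0 0 -0.23 0; 1 0 0 -0.25 0;1 0 0 -0.265 0; 1 0 0 -0.275 0; 1 0 0 -0.275 0'
```

```text
time_s: 21.15
tcp_pos: [0.5102, -0.192, 0.1004]
ee_rot: [-3.139, 0.002, -3.044]
force: [-0.1, -5.0, 0.6]
finger_gap: 0.0308
time_s: 22.28
tcp_pos: [0.51, -0.1919, 0.1506]
ee_rot: [-3.14, 0.001, -3.045]
force: [11.0, -9.5, -22.6]
finger_gap: 0.0305
```

```bash
python3 -m crank '1 0 0 0.02 0; -0.1 0 0 0.02 0; -0.1 0 0 0.02 0; -0.1 0 0 0.02 0; -0.1 0 0 0.02 0; -0.1 0 0 -0.2 0; -0.1 0 0 -0.4 0; -0.1 0 0 -0.4 0' 40; python3 - <<'E'
from h import *
need(*loc(STA,0,-.066),.138,STA[1]+np.pi)
E
```

```text
time_s: 23.28
tcp_pos: [0.5117, -0.1916, 0.2387]
ee_rot: [-3.138, 0.007, -3.044]
force: [-0.4, 0.0, -0.0]
finger_gap: 0.0484
tgt [ 0.6124 -0.1808  0.138 ] rows [-0.503  0.007  0.507] roll 0.0 steps>= 3.0
```

```bash
python3 -m crank '-0.1 -0.25 0.007 0 0; -0.1 -0.5 0.007 0 0; -0.1 -0.505 0.007 0 0; -0.1 -0.505 0.007 0.15 0; -0.1 -0.505 0.007 0.3 0; -0.1 -0.505 0.007 0.42 0; -0.1 -0.505 0.007 0.49 0; 1 -0.505 0.007 0.49 0; 1 -0.505 0.007 0.49 0; 1 -0.505 0.007 0.49 0; 1 -0.505 0.007 0.49 0' 40; python3 -m crank '1 0 0 0 0; 1 0 0 -0.1 0; 1 0 0 -0.25 0; 1 0 0 -0.48 0; 1 0 0 -0.48 0; 1 0 0 -0.48 0' 40;python3 - <<'E'
from h import *
need(*loc(CAR,0,-.029),.235,CAR[1]+np.pi)
E
```

```text
time_s: 24.65
tcp_pos: [0.6103, -0.1798, 0.1375]
ee_rot: [-3.141, 0.002, -3.044]
force: [-0.5, -0.4, 1.0]
finger_gap: 0.0278
time_s: 25.4
tcp_pos: [0.6092, -0.1792, 0.2319]
ee_rot: [3.141, -0.0, -3.044]
force: [-0.1, -0.5, -2.2]
finger_gap: 0.0279
tgt [0.5548 0.1866 0.235 ] rows [ 0.093  1.847 -0.015] roll 0.09 steps>= 6.0
```

```bash
python3 -m crank '1 0.03 0.3 0 0.03; 1 0.04 0.6 0 0.06; 1 0.05 0.92 0 0.09; 1 0.05 0.92 0 0.09; 1 0.05 0.92 0 0.09' 40;  python3 - <<'E'
from h import *
need(*loc(CAR,0,-.029),.235,CAR[1]+np.pi)
E
```

```text
time_s: 26.02
tcp_pos: [0.5807, 0.0028, 0.2304]
ee_rot: [-3.141, -0.003, 3.099]
force: [-0.5, -0.4, -1.6]
finger_gap: 0.0281
tgt [0.5548 0.1866 0.235 ] rows [ 0.169  0.913 -0.023] roll 0.001 steps>= 3.0
```

```bash
python3 -m crank '1 0.05 0.3 0 0; 1 0.1 0.6 0 0; 1 0.16 0.9 0 0; 1 0.165 0.913 0 0; 1 0.165 0.913 0 0; 1 0.165 0.913 0 0; 1 0.165 0.913 0 0' 40;  python3 - <<'E'
from h import *
M=need(*loc(CAR,0,-.029),.0485,CAR[1]+np.pi)
E
```

```text
time_s: 26.9
tcp_pos: [0.5573, 0.1849, 0.2321]
ee_rot: [-3.141, -0.0, 3.095]
force: [-0.3, 0.4, -0.9]
finger_gap: 0.028
tgt [0.5548 0.1866 0.0485] rows [0.013 0.008 0.918] roll -0.002 steps>= 3.0
```

```bash
python3 -m crank '1 0.01 0.002 0.1 0; 1 0.01 0.002 0.3 0; 1 0.01 0.002 0.5 0; 1 0.01 0.002 0.65 0; 1 0.01 0.002 0.75 0; 1 0.01 0.002 0.82 0; 1 0.01 0.002 0.88 0; 1 0.01 0.002 0.905 0; 1 0.01 0.002 0.905 0' 40; python3 - <<'E'
from h import *
M=need(*loc(CAR,0,-.029),.0485,CAR[1]+np.pi)
E
```

```text
time_s: 28.02
tcp_pos: [0.5552, 0.1872, 0.0514]
ee_rot: [3.141, 0.0, 3.097]
force: [-0.6, 0.7, -2.4]
finger_gap: 0.0283
tgt [0.5548 0.1866 0.0485] rows [ 0.002 -0.003  0.015] roll -0.0 steps>= 1.0
```

```bash
python3 -m crank '1 0 0 0.01 0; 1 0 0 0.015 0; 1 0 0 0.015 0; 0.2 0 0 0.015 0; 0.2 0 0 0.015 0; 0.2 0 0 0.015 0; 0.2 0 0 -0.2 0; 0.2 0 0 -0.5 0; 0.2 0 0 -0.8 0; 1 0 0 -0.9 0; 1 0 0 -0.9 0' 40; python3 - <<'E'
from h import *
need(*loc(STA,-.105,-.066),.24,STA[1]+np.pi)
snap('wrist','w5',k=1.25)
E
```

```text
time_s: 29.4
tcp_pos: [0.5559, 0.1874, 0.2329]
ee_rot: [3.14, 0.004, 3.097]
force: [-0.3, -0.0, -0.0]
finger_gap: 0.0175
tgt [ 0.5079 -0.191   0.24  ] rows [ 0.156 -1.901 -0.038] roll -0.09 steps>= 7.0
```

View pics/w5.png

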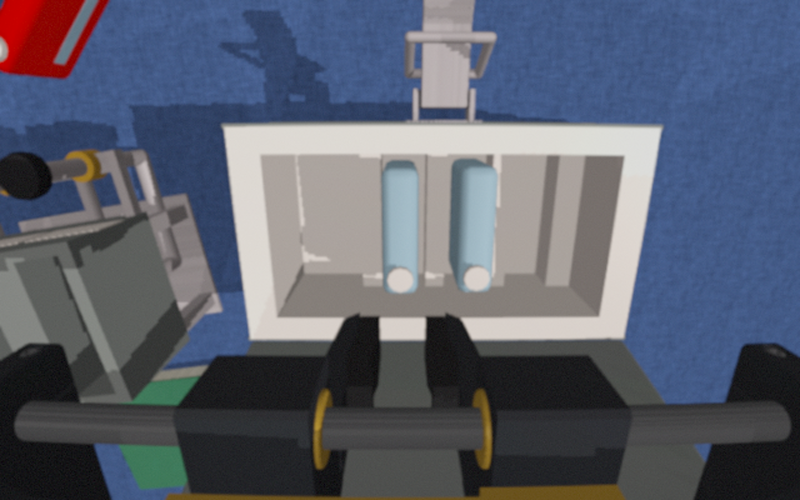

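Both packs stand in slots, with caps at (400,280) and (476,278). I'm pushing rod 3 down.

```bash
python3 -m crank '1 0.08 -0.3 0 -0.03; 1 0.08 -0.6 0 -0.06; 1 0.08 -0.93 0 -0.09; 1 0.08 -0.95 0 -0.09; 1 0.08 -0.95 0 -0.09' 40;  python3 - <<'E'
from h import *
M=np.eye(4); M[:3,:3]=R.from_euler('xyz',[3.14,.0,3.097]).as_matrix(); M[:3,3]=[.5559,.1874,.2329]
for p in[(400,280),(476,278)]:
  w=at_z('wrist',np.array(p)/1.25,.115,M)[:2]-CAR[0]; a=-CAR[1]; print(w[0]*np.cos(a)-w[1]*np.sin(a),w[0]*np.sin(a)+w[1]*np.cos(a))
need(*loc(STA,-.105,-.066),.24,STA[1]+np.pi)
E
```

```text
time_s: 30.08
tcp_pos: [0.5292, -0.0021, 0.2287]
ee_rot: [3.14, -0.004, -3.046]
force: [0.1, 0.6, 0.9]
finger_gap: 0.0003
0.03760633025425838 -0.029324020352519936
0.03604321187106156 0.028859619541514756
tgt [ 0.5079 -0.191   0.24  ] rows [ 0.196 -0.93  -0.057] roll -0.001 steps>= 4.0
```

```bash
python3 -m crank '1 0.07 -0.3 0 0; 1 0.13 -0.6 0 0; 1 0.19 -0.9 0 0; 1 0.19 -0.93 0 0; 1 0.19 -0.93 0 0; 1 0.19 -0.93 0.15 0; 1 0.19 -0.93 0.25 0; 1 0.19 -0.93 0.35 0; 1 0.19 -0.93 0.44 0; 1 0.19 -0.93 0.5 0; 1 0.19 -0.93 0.55 0' 40; python3 -m crank '1 0 0 0.02 0; 1 0 0 0.02 0; 1 0 0 0.02 0'; python3 -m crank '1 0 0 0.01 0; 1 0 0 0.01 0; 1 0 0 0.01 0'
```

```text
time_s: 31.45
tcp_pos: [0.5108, -0.1886, 0.1214]
ee_rot: [3.14, -0.001, -3.042]
force: [-4.1, 0.6, 7.2]
finger_gap: 0.0003
time_s: 31.82
tcp_pos: [0.5109, -0.1887, 0.1179]
ee_rot: [3.14, -0.0, -3.042]
force: [-2.8, 1.8, 7.0]
finger_gap: 0.0003
time_s: 32.2
tcp_pos: [0.511, -0.1887, 0.1178]
ee_rot: [3.141, -0.0, -3.042]
force: [-6.7, 3.0, 16.7]
finger_gap: 0.0005
```

Rod 3 is down at the same stop. Next I re-measure the caddy.

```bash
python3 -m crank '-1 0 0 -0.3 0; -1 0 0 -0.6 0; -1 0 0 -0.6 0; -1 0 0 -0.6 0; -1 0 0 -0.6 0';  python3 - <<'E'
from h import *
snap('top','t6',crop=(375,130,475,240),k=5)
M=T(); print(M[:3,3]); snap('wrist','w6')
E
```

```text
time_s: 32.83
tcp_pos: [0.5095, -0.1896, 0.2326]
ee_rot: [3.139, -0.004, -3.043]
force: [-0.4, -0.3, -1.2]
finger_gap: 0.0484
[ 0.50950449 -0.18977618  0.23264026]
```

View pics/t6.png

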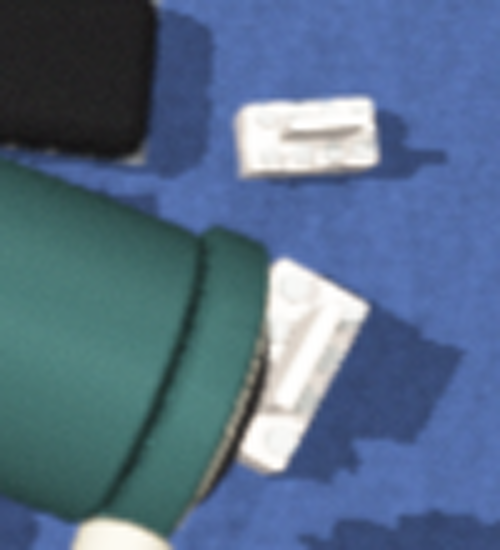

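The caddy has been knocked about 15 px (~35 mm) to the right. Its corners are now at (285,258), (368,303) and (278,472) in the crop.

```bash
python3 - <<'E'
from h import *
B=lambda p,z:at_z('top',[p[0]/5+375,p[1]/5+130],z)
D=[B(p,.033) for p in [(285,258),(368,303),(278,472)]]
t,a,e=fit2([(.05,.026),(.05,-.026),(-.05,-.026)],D); print(t,a,e)
print('handle',[np.round(B(p,.084),3) for p in [(337,303),(282,398)]])
need(*t,.2,a+np.pi)
E
```

```text
[ 0.55421899 -0.4296701 ] -0.5552315106213945 0.0014491492043529064
handle [array([ 0.579, -0.445,  0.084]), array([ 0.532, -0.415,  0.084])]
tgt [ 0.5542 -0.4297  0.2   ] rows [-0.106 -1.215  0.162] roll 0.416 steps>= 4.0
```

```bash
python3 -m crank '-0.4 -0.05 -0.3 0 0.1; -0.4 -0.08 -0.6 0 0.2; -0.4 -0.1 -0.9 0 0.3; -0.4 -0.1 -0.98 0 0.416; -0.4 -0.1 -0.98 0 0.416; -0.4 -0.1 -0.98 0 0.416; -0.4 -0.1 -0.98 0 0.416';  python3 - <<'E'
from h import *
need(.5548,-.4297,.15,-.56+np.pi)
E
```

```text
time_s: 33.8
tcp_pos: [0.5497, -0.3827, 0.2352]
ee_rot: [3.141, -0.0, 2.588]
force: [0.8, -0.3, 0.4]
finger_gap: 0.062
tgt [ 0.5548 -0.4297  0.15  ] rows [-0.146 -0.187  0.426] roll 0.004 steps>= 2.0
```

```bash
python3 -m crank '-0.4 -0.14 -0.187 0.2 0; -0.4 -0.146 -0.187 0.4 0; -0.4 -0.146 -0.187 0.6 0; -0.4 -0.146 -0.187 0.8 0; -0.4 -0.146 -0.187 0.95 0; -0.4 -0.146 -0.187 1 0; -0.4 -0.146 -0.187 1 0' 30;  python3 - <<'E'
from h import *
need(.5548,-.4297,.026,-.56+np.pi)
E
```

```text
time_s: 34.67
tcp_pos: [0.5548, -0.4304, 0.0353]
ee_rot: [3.141, -0.001, 2.587]
force: [-0.7, -0.1, 0.2]
finger_gap: 0.0617
tgt [ 0.5548 -0.4297  0.026 ] rows [0.002 0.003 0.046] roll 0.003 steps>= 1.0
```

```bash
python3 -m crank '-0.4 0.002 0.003 0.046 0.003; -0.4 0.002 0.003 0.046 0.003; 1 0.002 0.003 0.046 0.003;1 0.002 0.003 0.046 0.003;1 0.002 0.003 0.046 0.003;1 0.002 0.003 0.046 0.003;1 0.002 0.003 0.046 0.003;1 0.002 0.003 0.046 0.003; 1 0.002 0.003 0.046 0.003' 30;  python3 -m crank '1 0 0 -0.1 0; 1 0 0 -0.4 0; 1 0 0 -0.7 0; 1 0 0 -1 0; 1 0 0 -1 0; 1 0 0 -1 0;1 0 0 -1 0'; python3 - <<'E'
from h import *
need(*loc(CAR,0,-.091),.24,CAR[1]+np.pi)
E
```

```text
time_s: 35.8
tcp_pos: [0.5546, -0.4304, 0.0259]
ee_rot: [-3.142, -0.0, 2.581]
force: [-0.3, 0.1, -0.5]
finger_gap: 0.0096
time_s: 36.67
tcp_pos: [0.5532, -0.4291, 0.2226]
ee_rot: [3.141, -0.006, 2.581]
force: [-0.5, 0.2, -2.4]
finger_gap: 0.0101
tgt [0.5521 0.1247 0.24  ] rows [ 1.478  2.342 -0.077] roll -0.329 steps>= 9.0
```

```bash
python3 -m crank '1 0.15 0.2 -0.15 -0.1; 1 0.3 0.45 -0.15 -0.2; 1 0.45 0.7 -0.15 -0.3; 1 0.5 0.8 -0.15 -0.33; 1 0.5 0.8 -0.15 -0.33; 1 0.5 0.8 -0.15 -0.33' 40;  python3 - <<'E'
from h import *
need(*loc(CAR,0,-.091),.25,CAR[1]+np.pi)
E
```

```text
time_s: 37.42
tcp_pos: [0.5549, -0.2426, 0.255]
ee_rot: [-3.141, -0.002, 3.098]
force: [-0.8, -1.0, -2.6]
finger_gap: 0.0094
tgt [0.5521 0.1247 0.25  ] rows [0.094 1.834 0.024] roll 0.0 steps>= 6.0
```

```bash
python3 -m crank '1 0.02 0.3 0 0; 1 0.03 0.6 0 0; 1 0.04 0.9 0 0; 1 0.05 0.95 0 0; 1 0.05 0.95 0 0; 1 0.05 0.95 0 0' >/dev/null;  python3 -m crank '1 0.02 0.3 0 0; 1 0.03 0.6 0 0; 1 0.04 0.85 0 0; 1 0.045 0.88 0 0; 1 0.045 0.88 0 0; 1 0.045 0.88 0 0; 1 0.045 0.88 0 0'; python3 - <<'E'
from h import *
M=need(*loc(CAR,0,-.091),.24,CAR[1]+np.pi)
snap('wrist','w7',k=1.25)
E
```

```text
time_s: 39.05
tcp_pos: [0.552, 0.1232, 0.256]
ee_rot: [-3.141, 0.0, 3.097]
force: [-0.1, 0.1, -2.9]
finger_gap: 0.0096
tgt [0.5521 0.1247 0.24  ] rows [-0.     0.008  0.08 ] roll -0.001 steps>= 1.0
```

View pics/w7.png

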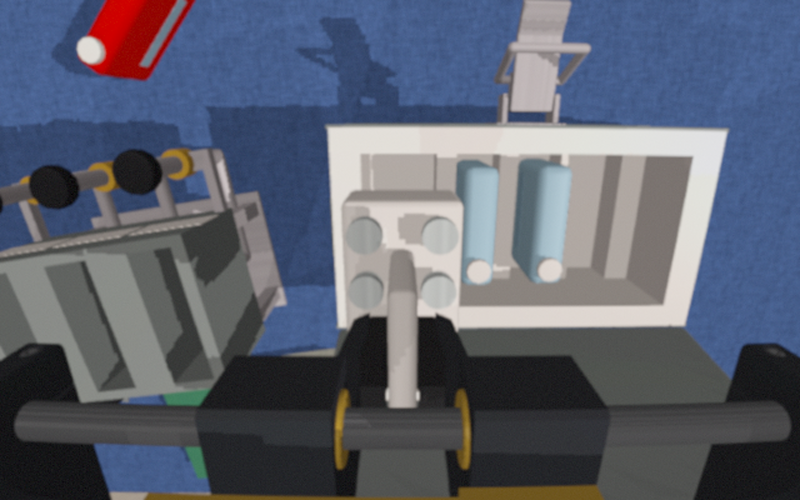

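```bash
python3 - <<'E'
from h import *
M=T()
for p in[(346,200),(461,200)]: print(at_z('wrist',np.array(p)/1.25,.263,M), at_z('wrist',np.array(p)/1.25,.255,M))
print(loc(CAR,-.05,-.091+.026),loc(CAR,-.05,-.091-.026))
E
```

```text
[0.50272133 0.10255742 0.263     ] [0.50414443 0.10140253 0.255     ]
[0.50484426 0.15077817 0.263     ] [0.50636494 0.15183971 0.255     ]
[0.50329559 0.15285692] [0.50101352 0.10090702]
```

The caddy is square over the bay (tray px 343–463) and within about 2 mm. Lowering it.

```bash
python3 -m crank '1 0 0.004 0.1 0; 1 0 0.004 0.3 0; 1 0 0.002 0.5 0; 1 0 0.002 0.62 0; 1 0 0.002 0.72 0; 1 0 0.002 0.78 0; 1 0 0.002 0.78 0' 40; python3 - <<'E'
from h import *
need(*loc(CAR,0,-.0915),.063,CAR[1]+np.pi); print(ctrl.state()['force'])
E
```

```text
time_s: 39.98
tcp_pos: [0.5511, 0.125, 0.0991]
ee_rot: [-3.141, -0.002, 3.099]
force: [0.3, -0.5, -3.0]
finger_gap: 0.0096
tgt [0.5521 0.1242 0.063 ] rows [-0.005 -0.004  0.18 ] roll 0.001 steps>= 1.0
[ 0.29442337 -0.50504222 -2.96941831]
```

```bash
python3 -m crank '1 -0.005 -0.003 0.05 0; 1 -0.005 -0.003 0.1 0; 1 -0.005 -0.003 0.14 0; 1 -0.005 -0.003 0.17 0; 1 -0.005 -0.003 0.18 0; 1 -0.005 -0.003 0.185 0; 1 -0.005 -0.003 0.185 0' 40
```

```text
time_s: 40.85
tcp_pos: [0.5529, 0.1245, 0.0632]
ee_rot: [3.142, 0.0, 3.099]
force: [-0.7, -0.1, -3.1]
finger_gap: 0.0099
```

```bash
python3 -m crank '1 0 0 0.008 0; 1 0 0 0.01 0; 1 0 0 0.01 0; 0.4 0 0 0.01 0; 0.4 0 0 0.01 0; 0.4 0 0 0.01 0; 0.4 0 0 0.01 0; 0.4 0 0 -0.2 0; 0.4 0 0 -0.5 0; 0.4 0 0 -0.8 0; 0.4 0 0 -1 0; 0.4 0 0 -1 0' 40; python3 - <<'E'
from h import *
M=T(); snap('wrist','w8',k=1.25)
im=cv2.imread('pics/top0_full.png')
P=lambda z,x,y:np.round(proj('top',(*loc(CAR,x,y),z))[0])
# lid edge check: lid at 1.7
for th in(1.6,1.7,1.8):
  for y in(.144,-.144): print(th,[np.round((proj('top',(*loc(CAR,.078-.156*np.cos(th)+t*np.sin(th),y),.13+.156*np.sin(th)+t*np.cos(th)))[0]-[95,130])*4) for t in(0,.027)])
E
```

```text
time_s: 42.35
tcp_pos: [0.5554, 0.125, 0.268]
ee_rot: [3.14, 0.009, 3.099]
force: [-0.0, 0.1, -0.4]
finger_gap: 0.0266
1.6 [array([-75.,  95.]), array([-69.,  43.])]
1.6 [array([498., 108.]), array([500.,  56.])]
1.7 [array([-71.,  66.]), array([-63.,  16.])]
1.7 [array([500.,  78.]), array([503.,  28.])]
1.8 [array([-66.,  37.]), array([-55., -10.])]
1.8 [array([502.,  50.]), array([507.,   3.])]
```

View pics/w8.png

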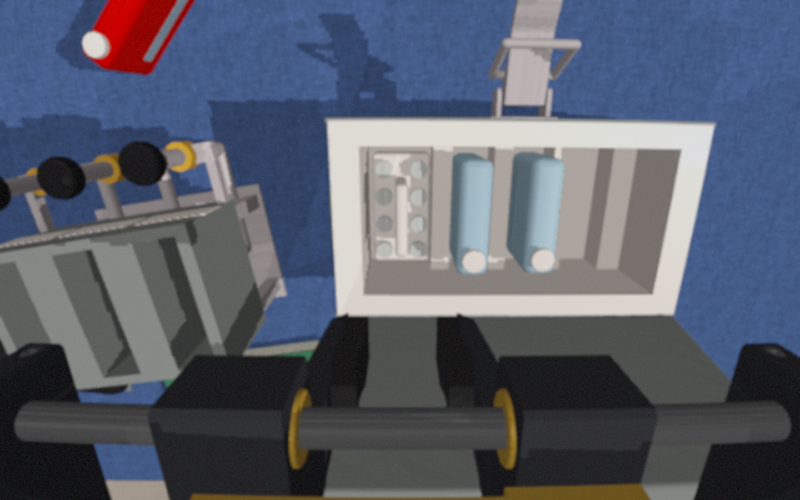

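Caddy in the bay at (400,210), packs at (472,210) and (537,210), all in. Next I plan the lid: fitted angle about 1.75. I'll go behind it at carrier y = -50 mm.

```bash
python3 -m crank '1 0 0.02 -0.3 0; 1 -0.2 0.1 -0.4 0; 1 -0.5 0.15 -0.4 0; 1 -0.8 0.2 -0.4 0; 1 -0.87 0.2 -0.4 0; 1 -0.87 0.2 -0.4 0; 1 -0.87 0.2 -0.4 0; 1 -0.87 0.2 -0.4 0'; python3 - <<'E'
from h import *
M=need(*loc(CAR,.17,-.05),.32,CAR[1]+np.pi)
X0=.17;Z0=.215
for th in(1.75,1.57,1.4,1.2,1.0,.8,.6,.4,.2,.1,0):
  X=.078-.13*np.cos(th)+.027*np.sin(th)+.009;Z=.13+.13*np.sin(th)+.027*np.cos(th)-.034
  print(th,round(X,3),round(Z,3),'tx',round((X0-X)/.2,2),'tz',round((Z0-Z)/.2,2))
E
```

```text
time_s: 43.4
tcp_pos: [0.7271, 0.157, 0.3444]
ee_rot: [3.141, 0.001, 3.099]
force: [0.4, 0.2, 0.2]
finger_gap: 0.0002
tgt [0.7237 0.1582 0.32  ] rows [0.017 0.005 0.122] roll 0.001 steps>= 1.0
1.75 0.137 0.219 tx 0.17 tz -0.02
1.57 0.114 0.226 tx 0.28 tz -0.06
1.4 0.092 0.229 tx 0.39 tz -0.07
1.2 0.065 0.227 tx 0.52 tz -0.06
1.0 0.039 0.22 tx 0.65 tz -0.02
0.8 0.016 0.208 tx 0.77 tz 0.03
0.6 -0.005 0.192 tx 0.88 tz 0.12
0.4 -0.022 0.171 tx 0.96 tz 0.22
0.2 -0.035 0.148 tx 1.03 tz 0.33
0.1 -0.04 0.136 tx 1.05 tz 0.4
0 -0.043 0.123 tx 1.06 tz 0.46
```

```bash
python3 -m crank '1 0.017 0.005 0.2 0; 1 0.017 0.005 0.4 0; 1 0.017 0.005 0.55 0; 1 0.017 0.005 0.64 0; 1 0.017 0.005 0.645 0;1 0.017 0.005 0.645 0'; python3 -m crank '1 0.1 0 0 0; 1 0.17 0 -0.02 0; 1 0.23 0 -0.04 0; 1 0.28 0 -0.06 0; 1 0.34 0 -0.06 0; 1 0.39 0 -0.06 0; 1 0.45 0 -0.06 0; 1 0.52 0 -0.05 0; 1 0.52 0 -0.05 0'; python3 - <<'E'
from h import *
snap('side','s9',crop=(150,30,350,230),k=3)
E
```

```text
time_s: 44.15
tcp_pos: [0.7257, 0.1584, 0.2161]
ee_rot: [3.141, 0.003, 3.099]
force: [0.3, -0.2, 0.3]
finger_gap: 0.0004
time_s: 45.28
tcp_pos: [0.6187, 0.1627, 0.2231]
ee_rot: [-3.141, -0.003, 3.099]
force: [0.7, 0.0, 0.8]
finger_gap: 0.0003
```

View pics/s9.png

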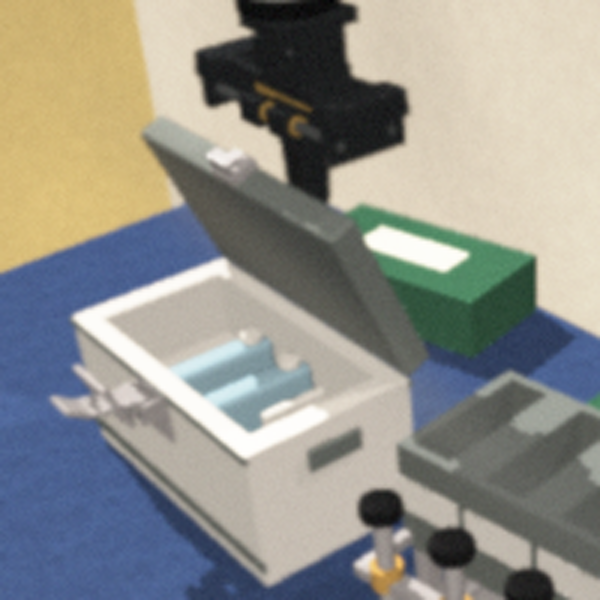

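The lid is following the finger (about 1.2 rad). Continuing the arc.

```bash
python3 -m crank '1 0.07 0 0 0; 1 0.13 0 0.02 0; 1 0.19 0 0.04 0; 1 0.25 0 0.07 0; 1 0.31 0 0.11 0; 1 0.36 0 0.16 0; 1 0.4 0 0.21 0; 1 0.44 0 0.26 0; 1 0.48 0 0.32 0; 1 0.51 0 0.37 0; 1 0.53 0 0.42 0; 1 0.54 0 0.46 0'; python3 -m crank '1 0 0 0.02 0; 1 0 0 0.035 0; 1 0 0 0.035 0'
```

```text
time_s: 46.82
tcp_pos: [0.5122, 0.1672, 0.131]
ee_rot: [-3.141, -0.002, 3.099]
force: [-0.7, 0.8, 1.7]
finger_gap: 0.0004
time_s: 47.2
tcp_pos: [0.5132, 0.1671, 0.1248]
ee_rot: [-3.141, -0.0, 3.099]
force: [0.2, 0.1, -0.0]
finger_gap: 0.0005
```

```bash
python3 -m crank '1 0 0 0.01 0; 1 0 0 0.01 0';python3 -m crank '1 0 0 0.01 0; 1 0 0 0.01 0';python3 -m crank '1 0 0 0.01 0; 1 0 0 0.01 0'
```

```text
time_s: 47.45
tcp_pos: [0.5133, 0.1672, 0.1231]
ee_rot: [3.142, 0.0, 3.099]
force: [0.4, -0.5, -0.2]
finger_gap: 0.0004
time_s: 47.7
tcp_pos: [0.5134, 0.1672, 0.1228]
ee_rot: [3.142, 0.001, 3.099]
force: [-5.4, -2.2, 8.5]
finger_gap: 0.0007
time_s: 47.95
tcp_pos: [0.5135, 0.1673, 0.1227]
ee_rot: [3.142, 0.001, 3.099]
force: [-8.2, -2.3, 19.4]
finger_gap: 0.0004
```

The lid stopped hard at the height expected for shut (0.157 true). I'll check the bail bar's position from the earlier pictures.

```bash
python3 - <<'E'
from h import *
M=np.eye(4); M[:3,:3]=R.from_euler('xyz',[3.14,.009,3.099]).as_matrix(); M[:3,3]=[.5554,.125,.268]
def L(w): w=w[:2]-CAR[0]; a=-CAR[1]; return np.round([w[0]*np.cos(a)-w[1]*np.sin(a),w[0]*np.sin(a)+w[1]*np.cos(a)],4)
for p in[(503,43),(580,44)]: print('wrist bar',L(at_z('wrist',np.array(p)/1.25,.15,M)))
for p in[(225,516),(318,513)]: print('top bar',L(at_z('top',np.array(p)/4+[95,130],.15)))
for p in[(248,568),(300,570)]: print('top tip',L(at_z('top',np.array(p)/4+[95,130],.142)))
# keep level: rise first
need(*loc(CAR,-.155,0),.16,CAR[1]+np.pi)
E
```

```text
wrist bar [-0.1248 -0.0245]
wrist bar [-0.1251  0.0265]
top bar [-0.1277  0.026 ]
top bar [-0.125  -0.0262]
top tip [-0.1569  0.0139]
top tip [-0.1574 -0.0156]
tgt [0.4012 0.2224 0.16  ] rows [ 0.572  0.252 -0.187] roll 0.001 steps>= 3.0
```

Bar at carrier x ≈ -0.126 and tip at -0.157, both as modelled. Going to the outside of the bail.

```bash
python3 -m crank '1 0 0 -0.2 0; 1 0.2 0.1 -0.2 0; 1 0.45 0.2 -0.2 0; 1 0.57 0.252 -0.2 0; 1 0.57 0.252 -0.2 0; 1 0.57 0.252 -0.2 0; 1 0.57 0.252 -0.2 0';python3 - <<'E'
from h import *
need(*loc(CAR,-.15,0),.115,CAR[1]+np.pi)
E
```

```text
time_s: 48.82
tcp_pos: [0.4024, 0.2222, 0.1592]
ee_rot: [3.142, 0.001, 3.098]
force: [0.3, -0.5, 0.3]
finger_gap: -0.0002
tgt [0.4062 0.2222 0.115 ] rows [-0.019  0.001  0.221] roll 0.0 steps>= 1.0
```

```bash
python3 -m crank '1 -0.019 0.001 0.08 0; 1 -0.019 0.001 0.15 0; 1 -0.019 0.001 0.2 0; 1 -0.019 0.001 0.22 0; 1 -0.019 0.001 0.22 0'; python3 -m crank '1 -0.05 0 0 0; 1 -0.1 0 0 0; 1 -0.14 0 0 0; 1 -0.18 0 0 0; 1 -0.2 0 0 0; 1 -0.2 0 0 0'; python3 - <<'E'
from h import *
w=T()[:2,3]-CAR[0]; print(w[0]-w[1]*.0439)
snap('side','s10',crop=(150,90,300,210),k=5)
E
```

```text
time_s: 49.45
tcp_pos: [0.4049, 0.2224, 0.1146]
ee_rot: [-3.141, -0.001, 3.099]
force: [0.4, 0.2, 1.0]
finger_gap: 0.0005
time_s: 50.2
tcp_pos: [0.4454, 0.2207, 0.1149]
ee_rot: [-3.142, -0.0, 3.099]
force: [0.3, 0.0, -0.8]
finger_gap: 0.0008
-0.11095606549798206
```

View pics/s10.png

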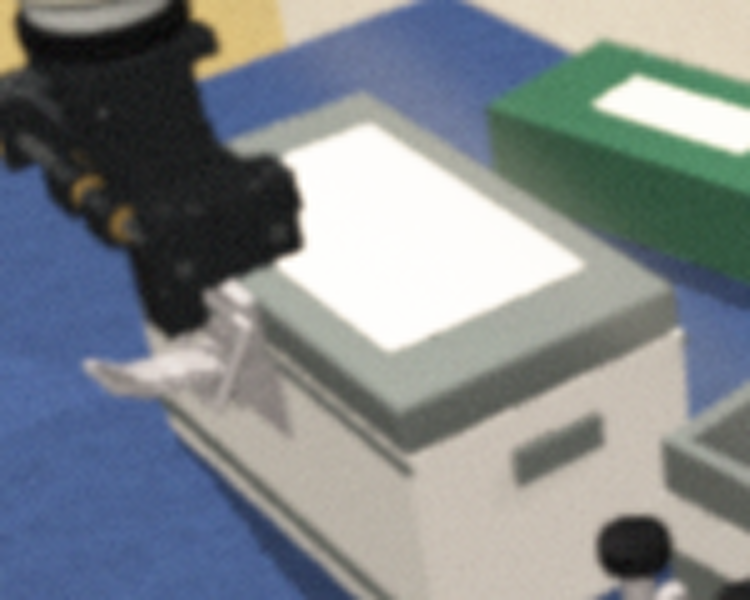

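The lid is shut and the bail stands past upright against the keeper (bar at (235,295)). I'll nudge it 4 mm more, back off, then press the lever tip down along its arc. Near the end the gripper body must stay clear of the keeper.

```bash
python3 -m crank '1 -0.02 0 0 0; 1 -0.02 0 0 0; 1 -0.02 0 0 0'; python3 -m crank '1 0.1 0 0 0; 1 0.2 0 -0.02 0; 1 0.25 0 -0.02 0; 1 0.25 0 -0.02 0; 1 0.25 0 -0.02 0'; python3 - <<'E'
from h import *
w=T()[:2,3]-CAR[0]; x0=w[0]-w[1]*.0439; z0=T()[2,3]; print(x0,z0, w[1]+w[0]*.0439)
for a in(2.0,1.75,1.5,1.25,1,.9,.8,.7,.65,.6):
  x=-.095-.067*np.sin(a)-.0025*np.cos(a)-.002; z=.114-.067*np.cos(a)+.0025*np.sin(a)-.034
  print(a,'tx',round((x0-x)/.2,3),'tz',round((z0-z)/.2,3))
E
```

```text
time_s: 50.62
tcp_pos: [0.4491, 0.2206, 0.115]
ee_rot: [-3.142, -0.0, 3.099]
force: [-0.7, 0.8, 0.2]
finger_gap: 0.0006
time_s: 51.25
tcp_pos: [0.3994, 0.2229, 0.1192]
ee_rot: [3.141, 0.001, 3.099]
force: [-0.6, 0.4, -0.2]
finger_gap: 0.0004
-0.15698147592749295 0.11915588142744463 0.00038996458672956296
2.0 tx -0.0 tz 0.045
1.75 tx 0.027 tz 0.124
1.5 tx 0.035 tz 0.207
1.25 tx 0.022 tz 0.29
1 tx -0.011 tz 0.366
0.9 tx -0.03 tz 0.394
0.8 tx -0.051 tz 0.42
0.7 tx -0.075 tz 0.444
0.65 tx -0.087 tz 0.455
0.6 tx -0.1 tz 0.465
```

```bash
python3 -m crank '1 0 0 0.045 0; 1 0.015 0 0.08 0; 1 0.027 0 0.124 0; 1 0.032 0 0.165 0; 1 0.035 0 0.207 0; 1 0.03 0 0.25 0; 1 0.022 0 0.29 0; 1 0.022 0 0.29 0'; python3 -m crank '1 -0.015 0 0.04 0; 1 -0.033 0 0.076 0; 1 -0.033 0 0.076 0';  python3 -m crank '1 -0.02 0 0.028 0; 1 -0.04 0 0.054 0; 1 -0.04 0 0.054 0'
```

```text
time_s: 52.25
tcp_pos: [0.394, 0.2225, 0.06]
ee_rot: [-3.141, -0.002, 3.099]
force: [-1.3, -0.1, -0.2]
finger_gap: 0.0007
time_s: 52.62
tcp_pos: [0.4014, 0.2225, 0.0453]
ee_rot: [-3.141, -0.001, 3.099]
force: [1.2, -0.1, 0.2]
finger_gap: 0.0005
time_s: 53.0
tcp_pos: [0.4095, 0.2222, 0.0345]
ee_rot: [-3.141, -0.0, 3.099]
force: [-0.4, -0.2, -0.3]
finger_gap: 0.0004
```

```bash
python3 -m crank '1 -0.024 0 0.024 0; 1 -0.024 0 0.024 0';  python3 -m crank '1 -0.012 0 0.011 0; 1 -0.012 0 0.011 0';python3 -m crank '1 -0.006 0 0.008 0; 1 -0.006 0 0.008 0'; python3 - <<'E'
from h import *
w=T()[:2,3]-CAR[0]; print(w[0]-w[1]*.0439, np.round(ctrl.state()['joint_torque'],2))
im=snap('side','s11',crop=(150,90,300,210),k=5)
E
```

```text
time_s: 53.25
tcp_pos: [0.4142, 0.222, 0.0298]
ee_rot: [-3.141, -0.0, 3.099]
force: [0.3, 0.3, 0.2]
finger_gap: 0.0004
time_s: 53.5
tcp_pos: [0.4166, 0.2219, 0.0279]
ee_rot: [-3.141, -0.0, 3.099]
force: [-0.1, -0.1, 0.4]
finger_gap: 0.0004
time_s: 53.75
tcp_pos: [0.4178, 0.2219, 0.0263]
ee_rot: [3.142, 0.0, 3.099]
force: [-0.2, -0.1, 1.4]
finger_gap: 0.0004
-0.13856815990445417 [ -0.05 -32.46 -28.61  -0.     0.05  -0.  ]
```

Forces stayed low, so I can't tell whether the bail is holding. I'll back off and take a combined look with the side and wrist views.

```bash
python3 -m crank '1 0.1 0 0 0; 1 0.2 0 -0.1 0; 1 0.2 0 -0.4 0; 1 0.2 0 -0.7 0; 1 0.2 0 -1 0; 1 0.2 0 -1 0; 1 0.2 0 -1 0';  python3 -m crank '1 -0.2 0 -0.2 0; 1 -0.5 0 -0.4 0; 1 -0.5 0 -0.4 0; 1 -0.5 0 -0.4 0; 1 -0.5 0 -0.4 0'; python3 - <<'E'
from h import *
M=T(); print(M[:3,3])
s=get_image('side'); w=get_image('wrist'); cv2.imwrite('pics/s12_full.png',s); cv2.imwrite('pics/w12_full.png',w)
P=[(*loc(CAR,-.095,0),.114),(*loc(CAR,-.089,0),.14),(*loc(CAR,-.112,0),.049),(*loc(CAR,-.156,0),.142)]
a=np.round(proj('side',P)).astype(int); b=np.round(proj('wrist',P,M)).astype(int); print(a,b)
def cr(im,c,h,wd,k):
    y=int(np.clip(c[1]-h//2,0,400-h)); x=int(np.clip(c[0]-wd//2,0,640-wd)); print('org',x,y); return cv2.resize(im[y:y+h,x:x+wd],None,fx=k,fy=k,interpolation=cv2.INTER_CUBIC)
cv2.imwrite('pics/c12.png',np.hstack([cr(s,a[0],100,66,6),cr(w,b[0],100,66,6)]))
E
```

```text
time_s: 54.68
tcp_pos: [0.3765, 0.2234, 0.2257]
ee_rot: [-3.141, -0.001, 3.099]
force: [-0.5, 0.7, 0.1]
finger_gap: 0.0006
time_s: 55.3
tcp_pos: [0.4754, 0.219, 0.3038]
ee_rot: [-3.14, -0.004, 3.099]
force: [-0.9, -1.0, 0.0]
finger_gap: 0.0004
[0.47544097 0.21903251 0.30382005]
[[193 164]
 [193 154]
 [192 188]
 [168 164]] [[322 159]
 [322 169]
 [322 137]
 [322 102]]
org 160 114
org 289 109
```

View pics/c12.png

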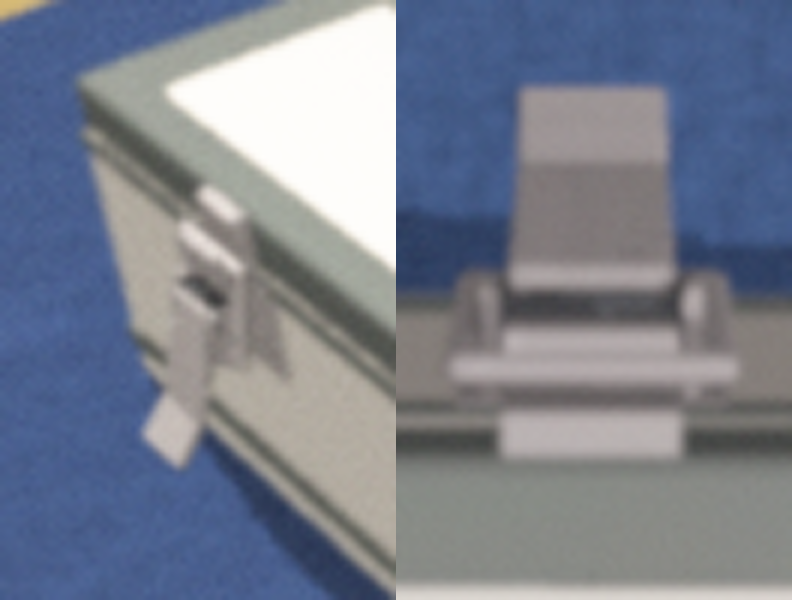

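The bar lies in the keeper (row 368, between the lip at 335 and the back plate at 435) and the lever hangs almost down. I'll estimate its angle and finish it.

```bash
python3 - <<'E'
from h import *
M=T()
for f in(0,.1,.2,.3,.4,.5):
  a=f+.256; P=(*loc(CAR,-.095-.067*np.sin(a),0),.114-.067*np.cos(a)); print(f,np.round(proj('side',P)[0],1),np.round(proj('wrist',P,M)[0],1))
print('obs side',(162/6+160,452/6+114),'wrist row',109+88/6)
need(*loc(CAR,-.15,0),.066,CAR[1]+np.pi)
E
```

```text
0 [192.4 188.1] [321.7 136.1]
0.1 [190.  188.5] [321.7 131.2]
0.2 [187.6 188.7] [321.7 126.5]
0.3 [185.2 188.6] [321.7 121.9]
0.4 [182.9 188.3] [321.7 117.6]
0.5 [180.6 187.8] [321.7 113.5]
obs side (187.0, 189.33333333333331) wrist row 123.66666666666667
tgt [0.4062 0.2222 0.066 ] rows [3.450e-01 1.000e-03 1.195e+00] roll 0.001 steps>= 4.0
```

Angle is about 0.25: past centre but not home. I'll push the straight part inward, with the tip high enough (true z ≈ 0.10) that the gripper body stays above the lid.

```bash
python3 -m crank '1 0.2 0 0 0; 1 0.42 0 0.1 0; 1 0.42 0 0.4 0; 1 0.42 0 0.7 0; 1 0.42 0 0.95 0; 1 0.42 0 1 0; 1 0.42 0 1 0' ; python3 -m crank '1 0 0 0.1 0; 1 0 0 0.195 0; 1 0 0 0.195 0; 1 -0.1 0 0.195 0; 1 -0.15 0 0.195 0; 1 -0.18 0 0.195 0; 1 -0.18 0 0.195 0'; python3 - <<'E'
from h import *
w=T()[:2,3]-CAR[0]; print(w[0]-w[1]*.0439)
E
```

```text
time_s: 56.28
tcp_pos: [0.3935, 0.223, 0.1068]
ee_rot: [-3.141, -0.0, 3.099]
force: [-0.0, -0.4, 0.4]
finger_gap: 0.0002
time_s: 57.15
tcp_pos: [0.4305, 0.2214, 0.0676]
ee_rot: [3.141, 0.0, 3.098]
force: [-0.1, -0.3, -0.4]
finger_gap: 0.0006
-0.1258669735212226
```

Now 2 mm at a time, watching the x force.

```bash
for i in 1; do python3 -m crank '1 -0.01 0 0 0; 1 -0.02 0 0 0; 1 -0.02 0 0 0'|sed -n '2p;4p'; python3 -m crank '1 -0.01 0 0 0; 1 -0.01 0 0 0'|sed -n '2p;4p'; python3 -m crank '1 -0.01 0 0 0; 1 -0.01 0 0 0'|sed -n '2p;4p'; python3 -m crank '1 -0.01 0 0 0; 1 -0.01 0 0 0'|sed -n '2p;4p'; done
```

```text
tcp_pos: [0.4337, 0.2213, 0.0674]
force: [-0.1, 0.1, -0.0]
tcp_pos: [0.4359, 0.2212, 0.0675]
force: [-0.2, -0.0, -0.2]
tcp_pos: [0.4373, 0.221, 0.0672]
force: [-1.7, -0.1, 0.7]
tcp_pos: [0.4383, 0.2209, 0.0666]
force: [-5.3, 1.6, -2.5]
```

```bash
python3 -m crank '1 -0.01 0 0 0; 1 -0.01 0 0 0'|sed -n '2p;4p'; python3 -m crank '1 -0.01 0 0 0; 1 -0.01 0 0 0'|sed -n '2p;4p'; python3 -m crank '1 -0.005 0 0 0; 1 -0.005 0 0 0'|sed -n '2p;4p'
```

```text
tcp_pos: [0.4399, 0.2204, 0.0662]
force: [-4.8, 1.7, -3.1]
tcp_pos: [0.4405, 0.2203, 0.0655]
force: [-7.5, 2.1, -4.6]
tcp_pos: [0.4408, 0.2203, 0.0651]
force: [-7.9, 2.9, -4.2]
```

```bash
python3 -m crank '1 -0.01 0 0 0; 1 -0.01 0 0 0'|sed -n '2p;4p'; python3 -m crank '1 -0.01 0 0 0; 1 -0.01 0 0 0'|sed -n '2p;4p'; python3 -m crank '1 -0.01 0 0 0; 1 -0.01 0 0 0; 1 -0.01 0 0 0'|sed -n '2p;4p'; python3 - <<'E'
from h import *
w=T()[:2,3]-CAR[0]; print(w[0]-w[1]*.0439)
E
```

```text
tcp_pos: [0.4408, 0.2202, 0.0648]
force: [-13.4, 4.5, -1.0]
tcp_pos: [0.4407, 0.2202, 0.0648]
force: [-18.5, 4.5, 2.2]
tcp_pos: [0.4406, 0.2202, 0.0647]
force: [-26.0, 5.5, 8.8]
-0.11568487487376057
```

Hard stop near the home position. I'll back off and check the lever tip numerically in the wrist picture.

```bash
python3 -m crank '1 0.1 0 0 0; 1 0.25 0 -0.1 0; 1 0.25 0 -0.4 0; 1 0.25 0 -0.7 0; 1 0.25 0 -1 0; 1 0.25 0 -1 0; 1 0.25 0 -1 0'|head -2;  python3 -m crank '1 -0.2 0 -0.2 0; 1 -0.43 0 -0.2 0; 1 -0.43 0 -0.2 0; 1 -0.43 0 -0.2 0; 1 -0.43 0 -0.2 0'|head -2; cat > tip.py <<'E'
from h import *
M=T(); print(M[:3,3]); w=get_image('wrist'); s=get_image('side'); cv2.imwrite('pics/w13.png',w); cv2.imwrite('pics/s13.png',s)
print('old col', [tuple(map(int,p)) for p in cv2.imread('pics/w12_full.png')[116:136:2,322]])
for f in(0,.1,.2,.3):
  a=f+.256; P=(*loc(CAR,-.095-.067*np.sin(a),0),.114-.067*np.cos(a)); print(f,np.round(proj('wrist',P,M)[0],1),np.round(proj('side',P)[0],1))
sat=lambda im:im.max(2).astype(int)-im.min(2)
c=sat(w)[100:190,318:327].mean(1); print('wrist sat rows100-190',c.astype(int).tolist())
print('side sat row 186-190, cols175-205',[sat(s)[r,178:204].tolist() for r in(184,186,188,190)])
o=cv2.imread('pics/s12_full.png'); print('old side',[sat(o)[r,178:204].tolist() for r in(184,186,188,190)])
E
python3 tip.py
```

```text
time_s: 60.78
tcp_pos: [0.4014, 0.2226, 0.2678]
time_s: 61.4
tcp_pos: [0.4854, 0.2188, 0.3063]
[0.48542338 0.2188465  0.30626439]
old col [(131, 87, 63), (131, 89, 66), (133, 89, 64), (135, 96, 78), (149, 143, 148), (150, 150, 157), (146, 146, 153), (148, 148, 157), (150, 149, 158), (146, 146, 155)]
0 [321.6 128.2] [192.4 188.1]
0.1 [321.6 123.3] [190.  188.5]
0.2 [321.6 118.5] [187.6 188.7]
0.3 [321.6 113.8] [185.2 188.6]
wrist sat rows100-190 [67, 68, 69, 69, 70, 69, 68, 68, 68, 67, 67, 67, 69, 68, 69, 69, 69, 68, 67, 67, 69, 68, 69, 69, 70, 69, 68, 61, 38, 12, 5, 7, 7, 8, 7, 6, 6, 6, 6, 6, 6, 7, 8, 8, 8, 8, 5, 3, 4, 4, 4, 3, 4, 7, 8, 8, 8, 8, 8, 9, 8, 9, 8, 7, 6, 6, 6, 8, 8, 8, 8, 8, 8, 8, 7, 4, 3, 3, 4, 4, 4, 5, 5, 5, 5, 5, 4, 4, 4, 4]
side sat row 186-190, cols175-205 [[67, 68, 68, 69, 70, 70, 70, 68, 69, 71, 69, 65, 42, 7, 10, 12, 14, 11, 13, 10, 10, 9, 12, 16, 18, 18], [68, 69, 66, 65, 65, 70, 71, 71, 69, 69, 69, 64, 50, 14, 5, 10, 13, 10, 12, 10, 9, 9, 9, 9, 10, 14], [66, 67, 66, 66, 67, 70, 70, 68, 68, 70, 69, 68, 63, 62, 40, 14, 5, 11, 12, 10, 6, 11, 14, 11, 9, 8], [68, 66, 67, 68, 69, 70, 70, 66, 69, 69, 66, 68, 67, 68, 67, 63, 48, 23, 5, 6, 21, 26, 10, 2, 10, 11]]
old side [[68, 66, 67, 68, 71, 65, 31, 4, 12, 12, 15, 14, 16, 15, 13, 10, 8, 13, 14, 11, 6, 10, 12, 15, 16, 19], [68, 70, 67, 67, 68, 45, 11, 11, 11, 12, 14, 15, 14, 12, 6, 9, 29, 24, 4, 10, 14, 12, 7, 8, 10, 14], [68, 68, 67, 67, 70, 67, 56, 26, 5, 10, 12, 12, 13, 9, 18, 45, 48, 45, 40, 26, 7, 10, 13, 10, 8, 4], [66, 65, 67, 69, 67, 69, 67, 66, 53, 27, 8, 7, 6, 19, 53, 66, 69, 60, 47, 42, 37, 27, 10, 4, 9, 12]]
```

The tip row is 128.2, exactly the φ = 0 prediction, and the side view moved by the matching 6 px. One last numeric check of the bar and the knobs, then hand in.

```bash
python3 - <<'E'
from h import *
M=T(); w=cv2.imread('pics/w13.png')
print('keeper seat row',proj('wrist',(*loc(CAR,-.089,0),.14),M)[0],'gray from 150',w[150:185,318:327].mean((1,2)).astype(int).tolist())
print('bar ends, gray col 300 / 344',w[150:185,302].mean(1).astype(int).tolist(),w[150:185,341].mean(1).astype(int).tolist())
t=get_image('top'); cv2.imwrite('pics/t13.png',t); o=cv2.imread('pics/top0_full.png')
for im in(o,t):
  g=im[205:240,270:355].max(2); n,_,st,c=cv2.connectedComponentsWithStats((g<45).astype(np.uint8)); print([ (np.round(c[i]+[270,205],1).tolist(),int(st[i,4])) for i in range(1,n) if st[i,4]>40])
ticket.hand_in()
E
```

```text
keeper seat row [321.07514377 157.71823387] gray from 150 [79, 82, 100, 132, 160, 172, 173, 166, 162, 168, 173, 167, 149, 126, 107, 99, 114, 147, 172, 180, 180, 180, 180, 176, 161, 136, 123, 126, 132, 135, 136, 136, 136, 136, 136]
bar ends, gray col 300 / 344 [106, 105, 106, 103, 100, 98, 103, 122, 151, 171, 178, 170, 146, 114, 104, 108, 105, 102, 107, 112, 103, 81, 70, 75, 90, 106, 118, 127, 132, 135, 135, 135, 136, 135, 136] [106, 108, 107, 107, 105, 104, 109, 125, 150, 168, 176, 170, 150, 123, 107, 111, 117, 110, 108, 111, 102, 84, 71, 74, 87, 105, 119, 127, 131, 135, 137, 135, 137, 135, 138]
[([343.2, 219.7], 106), ([314.9, 223.1], 106), ([286.5, 226.8], 107)]
[([343.3, 219.5], 95), ([314.8, 223.1], 100), ([286.5, 226.6], 99)]
the job is handed in; nothing more can be done
```

I've handed in the job. By every check I could make, the carrier is loaded, shut and latched; the hand-in reports no verdict.

- **Packs and caddy:** Only packs 2 and 3 were there; pack 1's pocket was empty. I knocked both out and stood them in the slots at +28 and -26 mm. The caddy had been knocked about 40 mm aside on the way, so I measured it again and stood it in the wide bay. A wrist picture taken before the lid was closed showed all three seated.
- **Rods:** I pressed rods 2 and 3 down to the same hard stop. In the top view all three knobs are within 0.2 px of where they started.
- **Lid:** It stopped hard at the height expected for shut, and the side picture showed it shut.
- **Latch:** A close picture showed the bail's crossbar between the keeper's lip and its back plate. After the last push, the lever tip sat on the pixel row predicted for 0 rad. The crossbar ends were at wrist row 160, against 158 for the keeper's seat, roughly 2–3 mm apart. These last lever and bar checks were numeric only, because I had used all 16 picture views.
- **What disagreed:** The real fingertips sit about 34 mm above the reported TCP, so the first knob grasp closed on nothing. I corrected for this from the contact heights. The first press on the lever left it at about 0.25 rad, and a second push sent it home.

I did not check the final positions of the case, register and carton separately; the arm kept well clear of them. The clock read about 61 s.

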